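Set up a drip test of dipped rollers on the spring scale

TASK

Set up the drip test: put the empty drip tray on the pan of the spring scale, then take the standing steel rollers one by one from left to right (seen from the robot), dip the foot of each into the open dip cup well below its rim and hold it there for two seconds, and stand it upright in the tray. When all the rollers stand in the tray on the scale, put the lid on the cup and turn the dial by its grip bar until its long zero mark points at the needle, so that the drip loss can be read from zero. Leave the signal box and the mouse alone.

Things in the scene. Friction and masses are not known exactly. Their poses are not given: they have to be found in the camera images.
- scale: Low grey spring scale, fixed on the desk, housing 150 x 330 x 40 mm (its x, y, z; underside at about desk level). Origin at the centre of its underside. Its pan lies on the +y (left) half, its dial on the -y (right) half; the dial's axis is vertical at (0, -100) mm. The white dial plate has a radius of 68 mm.
- pan_center (a point): Centre of the top face of the scale's flat steel pan, 124 x 144 mm (x, y of the scale), 58 mm above the desk when empty; axes parallel to the scale's. Sprung: 1 kg sinks it 6 mm (limit 9 mm) and so turns the needle 1.8 rad clockwise seen from above (no load: needle along the scale's -x, towards the robot).
- needle_tip (a point): Point on the black needle, 50 mm from the dial's axis, 47 mm above the desk. Only the needle's outermost 14 mm show beyond the rim of the turning dial disc (radius 48 mm), over the fixed white plate. It cannot be moved by hand; it follows the load on the pan.
- zero_mark (a point): Outer end of the dial disc's zero mark, 50 mm from the axis, 47 mm above the desk: its one long thick black line (21 x 5 mm; others thin, short), in line with the grip bar. Zeroed: mark and needle at one angle. The disc turns against friction (0.05 N m) 3.1 rad either way from the scale's -x and stays; it starts within 0.3 rad of -x, the loaded needle stands 0.8 to 1.8 rad clockwise of -x.
- dial_grip (a point): Middle of the black grip bar on the dial disc, on the dial's axis, 68 mm above the desk. The bar is 50 mm long (this point's x, towards the zero mark), 14 mm wide (y) and 26 mm high, its top 79 mm above the desk and its foot 53 mm above it, on a flat round boss of radius 27 mm, whose top is 54 mm above the desk.
- tray: Loose aluminium drip tray, 112 x 132 mm (its x, y), walls 18 mm high and 3 mm thick, floor 3 mm thick, about 0.18 to 0.35 kg. Origin at the centre of its underside, z up. A grip plate stands upright in its middle: 44 mm long (along y), 12 mm thick where it is held (along x), its top 60 mm above the origin. It starts empty on the desk at the right.
- cup: Loose open steel dip cup, 88 mm outside and 80 mm inside diameter at the mouth, 50 mm high, floor 6 mm thick, 0.4 kg. Origin at the centre of its underside, z up. Empty. It stands upright on the desk.
- lid: Loose steel lid of the cup: disc of 94 mm diameter, 4 mm thick, below it a plug of 68 mm diameter and 5 mm height that goes into the cup's mouth, above it a black cylindrical knob of 22 mm diameter whose top is 35 mm and whose foot is 9 mm above the origin. Origin at the centre of the plug's underside, z up. It starts lying on the desk, knob up; on the cup its origin is 45 mm above the cup's.
- signal_box: Cream and black signal box with a cable stub, 69 x 135 x 45 mm, on the desk at the left behind the rollers: a bystander. Origin at the centre of its underside.
- mouse: Black computer mouse, 110 x 56 x 38 mm, on the desk at the right: a bystander. Origin at the centre of its underside.
- roller_1: Plain hardened steel roller, 20 mm diameter, 60 mm high, 0.15 kg, standing upright; leftmost place of the row of four (all alike, rows of two to four; absent ones leave a gap). Origin at the centre of its underside, z up.
- roller_2: Plain hardened steel roller, 20 mm diameter, 60 mm high, 0.15 kg, standing upright; second place of the row of four (all alike, rows of two to four; absent ones leave a gap). Origin at the centre of its underside, z up.
- roller_3: Plain hardened steel roller, 20 mm diameter, 60 mm high, 0.15 kg, standing upright; third place of the row of four (all alike, rows of two to four; absent ones leave a gap). Origin at the centre of its underside, z up.
- roller_4: Plain hardened steel roller, 20 mm diameter, 60 mm high, 0.15 kg, standing upright; rightmost place of the row of four (all alike, rows of two to four; absent ones leave a gap). Origin at the centre of its underside, z up.
Mind the look-alikes: they are no part of the job. What is shaped like the cup but orange is not meant.

How it is judged (in metres and radians):
On the way, in this order (a step that is already met when the one before it is completed fails the run):
1. roller_1, held, is dipped with its foot at least 12 mm below the rim of the cup for 1 s (z of roller_1 in the frame of cup between 0 and 0.038 m and horizontal distance between roller_1 and cup below 0.036 m and contact force between the fingers and roller_1 above 0.5 N), for 1 s.
2. roller_2, held, is dipped with its foot at least 12 mm below the rim of the cup for 1 s (z of roller_2 in the frame of cup between 0 and 0.038 m and horizontal distance between roller_2 and cup below 0.036 m and contact force between the fingers and roller_2 above 0.5 N), for 1 s.
3. roller_3, held, is dipped with its foot at least 12 mm below the rim of the cup for 1 s (z of roller_3 in the frame of cup between 0 and 0.038 m and horizontal distance between roller_3 and cup below 0.036 m and contact force between the fingers and roller_3 above 0.5 N), for 1 s.
4. roller_4, held, is dipped with its foot at least 12 mm below the rim of the cup for 1 s (z of roller_4 in the frame of cup between 0 and 0.038 m and horizontal distance between roller_4 and cup below 0.036 m and contact force between the fingers and roller_4 above 0.5 N), for 1 s.
At the end, for the whole second after the job is handed in: The tray stands level on the scale's pan within 25 mm of its centre; all rollers that are present stand upright and at rest on the floor of the tray; the lid lies flat on the upright cup within 12 mm of its axis, its plug in the mouth; the dial's zero mark is within 5 mm (5.7 degrees) of the needle (horizontal distance between tray and pan_center below 0.025 m and angle between each of tray, lid, cup's own z axis and vertical below 0.1 rad and z of tray in the frame of pan_center between -0.004 and 0.004 m and horizontal distance between lid and cup below 0.012 m and z of lid in the frame of cup between 0.04 and 0.049 m and height (world z) of cup below 0.006 m and horizontal distance between zero_mark and needle_tip below 0.005 m and x of roller_1 in the frame of tray between -0.054 and 0.054 m and y of roller_1 in the frame of tray between -0.064 and 0.064 m and z of roller_1 in the frame of tray between -0.001 and 0.007 m and angle between each of roller_1, roller_2, roller_3, roller_4's own z axis and vertical below 0.15 rad and linear speed of each of roller_1, roller_2, roller_3, roller_4 below 0.02 m/s and x of roller_2 in the frame of tray between -0.054 and 0.054 m and y of roller_2 in the frame of tray between -0.064 and 0.064 m and z of roller_2 in the frame of tray between -0.001 and 0.007 m and x of roller_3 in the frame of tray between -0.054 and 0.054 m and y of roller_3 in the frame of tray between -0.064 and 0.064 m and z of roller_3 in the frame of tray between -0.001 and 0.007 m and x of roller_4 in the frame of tray between -0.054 and 0.054 m and y of roller_4 in the frame of tray between -0.064 and 0.064 m and z of roller_4 in the frame of tray between -0.001 and 0.007 m); the robot touches nothing.
It fails at once if the signal box is moved by more than 30 mm (distance of signal_box from where it was at the start of the episode above 0.03 m).
It fails at once if the mouse is moved by more than 30 mm (distance of mouse from where it was at the start of the episode above 0.03 m).
Of roller_1, roller_2, roller_3, roller_4 only 2 to 4 are there at a start; the rules pass over those that are not, and their reading is None.
At some moment in a run one of cup, lid may be knocked a few centimetres aside while the robot is not near it.
It also fails if it takes over 210 s, if anything falls off the work surface, if the arm or the gripper's body presses on something with over 40 N, if the wrist force passes 120 N, or if a joint passes its speed limit or range.

ROBOT

A 7-joint arm with a two-finger parallel gripper is mounted at the origin on a cart in front of the work surface, level with it; the furniture and walls round the work are solid. World frame = base frame: x ahead of the robot, y to its left, z up, the work surface at z = 0. Lengths are in mm, angles in rad, forces in N, time in s.
With the tool pointing down it reaches from about 400 to 875 mm from the base axis. Payload 4.4 kg.
Tool frame: the origin (TCP) lies at the very end of the fingers, on their centre line; the grasp point (between the pads) lies 19 mm behind it; z points along the fingers, x is the direction in which the jaws open and shut, and the axes are right-handed (so a half turn about z gives the same grasp; the last joint's range is limited). The gripper opens to 85 mm and grips with 20 to 120 N. Pads are 22 mm wide; open, the fingers measure 114 mm over their backs; the gripper's body (76 mm by 85 mm) begins 54 mm behind the grasp point. The pads swing forward as they close: fully open they stand 13 mm farther back than shut.
Start: joints at [-0.066, 0.628, 0.038, 1.517, -0.027, 0.996, -0.02], TCP at [650.014, 0.027, 231.313] pointing down, gripper open.
Joint ranges: [-3.06, 3.06], [-0.37, 2.12], [-1.25, 1.32], [0.18, 2.47], [-1.1, 4.24], [0.23, 1.98], [-2.94, 2.94]. Speed limits (rad/s): [2.57, 2.57, 3.14, 3.14, 3.14, 3.14, 3.14].

INTERFACE

Orientations are given as [roll, pitch, yaw] about the fixed x, y, z axes, in that order (R = Rz(yaw) Ry(pitch) Rx(roll)).
In Python, from cell import ctrl gives the robot as it stands.
- The arm moves only by the shell command python3 -m creep 'ROWS'. ROWS is text: rows parted by semicolons, each of 7 numbers parted by spaces: the shift along the tool's x, y, z in units of 40 mm (1.0 is 40 mm), then the turn, a rotation vector about the tool's x, y, z in degrees, then the closure, from 0 (fully open) to 1 (shut). In form: x y z rx ry rz grip; .... A call has 1 to 10 rows; each row is the pose to reach, as a shift and turn from the pose commanded when the call began, along the tool's axes at that moment; what a row does not reach only later rows make up. A row lasts 1/12 s, in which the tool goes at most 41.7 mm and 7.16 degrees, less where a joint would pass 70% of its speed; a pose out of reach is approached as far as the arm can. A call with a gripper value outside its range is refused whole. The fingers move at their own pace and stop on an object; the grip force is fixed at half the most. Time passes only in rows, so rows that repeat a pose let the fingers close. It gives the time, the measured TCP pose, the force and the opening at its end, in the units of the state.
- ctrl.read_state(): the state, without advancing time (a new reading comes with each control period).
- ctrl.get_image(name): name is "scene" or "side" or "wrist"; returns a dict with "img" (400x640x3 uint8, red, green, blue), "vfov" (degrees; the focal length in pixels is half the picture's height over the tangent of half this angle, whatever the lens; pixels are square), "cx", "cy" (the principal point, pixels), "T" (4x4, takes a point from camera to world coordinates); the wrist camera has in their place "tool_from_camera" (4x4, takes a point from camera to tool coordinates, whose origin is the TCP and whose axes are the tool frame's). Camera axes: x right, y up, looking along -z (the intrinsics and any distortion apply to the point x, -y, -z); pixel columns grow to the right and rows downward; lengths in mm; the calibration is good to about 2 mm. A picture is of the moment at which its call begins: read the wrist's pose just before it. There is no depth.
- ctrl.finish_job(): hands the job in, once; it reports no verdict.
Trained networks look in the newest picture that a camera, given by its name, has taken for a name from the list of things; names that differ only in an ending like _2 or _b are one class to them, and where a whole thing is asked for, a point or a joint stands for the part that bears it (a point fixed in the world has none). Each returns a list of dicts, best first, with "score" (0 to 1); they miss things now and then, are a little off and sometimes report something else, mostly with a low value. They report only what shows in the picture. A call takes as long as a camera call. They do not tell look-alikes from the thing itself.
- ctrl.boxes_of(camera, thing): "rect" ([left, top, right, bottom] in pixels, round what is visible of it).
- ctrl.cut_out(camera, thing): "pixels" (400x640 bool, what is visible of it) and "rect" ([left, top, right, bottom] in pixels, round what is visible of it).
The state is a dict: "clock": time; "qpos": joint angles; "qd": joint speeds; "tau": joint torques, N m; "eef_pos": TCP position; "tool_rot": TCP orientation; "force": force on the tool from outside, world axes, zero at the start; "torque": the same for the moment, N m; "width": finger opening in mm.
Only numpy, scipy, OpenCV 4.12 (cv2) and the standard library are available. Lean on these libraries where they do the work, as an engineer would, in place of code of your own. Each camera call takes 0.05 s, during which the arm holds its last target.

## Working session

There is one attempt and no reset: what is moved stays moved. The work goes in short steps, Python scripts to look and compute and a shell command to move; the robot and the scene stay as the last step left them, time stands still between calls to the robot, and variables do not carry over. Pictures are saved under pics/ and viewed, and the job is handed in when it is done.

```bash
ls; mkdir -p pics; cat > h.py <<'E'
import numpy as np, cv2
from cell import ctrl
from scipy.spatial.transform import Rotation as R
def snap(name,fn):
    s=ctrl.read_state(); im=ctrl.get_image(name)
    cv2.imwrite('pics/'+fn,im['img'][:,:,::-1]); return s,im
E
python3 - <<'E'
from h import *
s=ctrl.read_state(); print(s)
for n in ['scene','side','wrist']:
    s,im=snap(n,n+'0.png'); print(n,{k:v for k,v in im.items() if k!='img'})
E
```

```text
pics
{'clock': 0.0, 'qpos': array([-0.0657903 ,  0.62935061,  0.03845021,  1.5183778 , -0.02698528,
        0.99629207, -0.01999117]), 'qd': array([ 0.00010657, -0.00052665, -0.00043399, -0.00111793, -0.0003372 ,
        0.00085306,  0.00084572]), 'tau': array([-1.11932164e-03, -5.63405585e+01,  1.22606792e+00, -1.93450052e+01,
        1.09587883e-02,  1.05136272e-02, -8.84369996e-06]), 'eef_pos': array([6.49371074e+02, 1.32019560e-02, 2.30383208e+02]), 'tool_rot': array([3.14154982e+00, 1.90907503e-03, 1.96215635e-07]), 'force': array([ 0.04206477, -0.01780151, -0.6656294 ]), 'torque': array([-0.07674896, -0.01204757, -0.05005285]), 'width': 85.37953601201195}
scene {'vfov': 52.19156034601697, 'cx': 322.61702964118064, 'cy': 199.5133430736465, 'T': array([[-5.76043195e-01,  4.47817546e-01, -6.83837468e-01,
        -4.21058000e+02],
       [-8.17416552e-01, -3.13429171e-01,  4.83313910e-01,
         6.20068781e+02],
       [ 2.10183811e-03,  8.37389754e-01,  5.46602216e-01,
         8.08352489e+02],
       [ 0.00000000e+00,  0.00000000e+00,  0.00000000e+00,
         1.00000000e+00]])
[... 179 characters left out ...]
    [-4.30999276e-01,  4.44254342e-01, -7.85415624e-01,
        -1.01841867e+03],
       [ 1.04798583e-02,  8.72814792e-01,  4.87939045e-01,
         6.86950738e+02],
       [ 0.00000000e+00,  0.00000000e+00,  0.00000000e+00,
         1.00000000e+00]])}
wrist {'vfov': 65.76290917958833, 'cx': 323.28068048943453, 'cy': 204.4542716279033, 'tool_from_camera': array([[ 9.99999207e-01,  1.20175339e-03, -3.76424166e-04,
        -2.54221314e-01],
       [ 1.02373299e-03, -9.49831301e-01, -3.12761014e-01,
        -8.03188475e+01],
       [-7.33401065e-04,  3.12760381e-01, -9.49831778e-01,
        -1.42401368e+02],
       [ 0.00000000e+00,  0.00000000e+00,  0.00000000e+00,
         1.00000000e+00]])}
```

View pics/scene0.png

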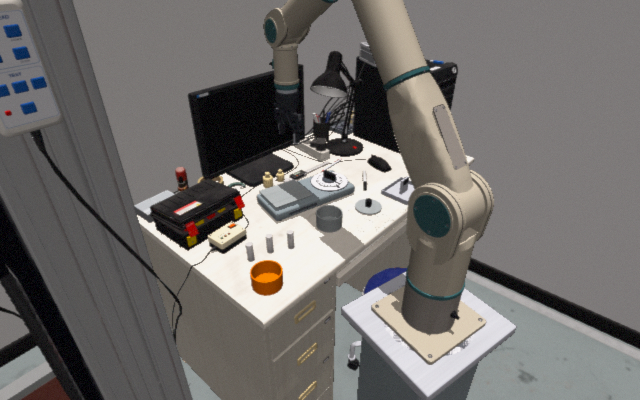

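View pics/side0.png

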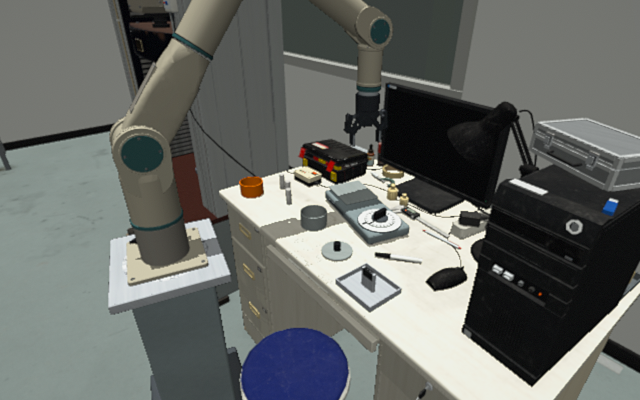

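View pics/wrist0.png

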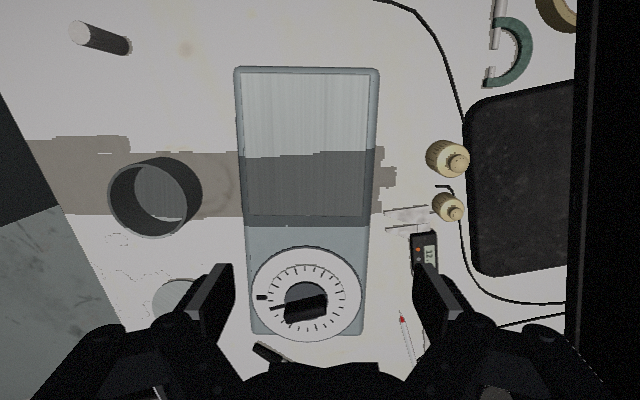

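```bash
cat >> h.py <<'E'
def toolT(s):
    T=np.eye(4);T[:3,:3]=R.from_euler('xyz',s['tool_rot']).as_matrix();T[:3,3]=s['eef_pos'];return T
def camT(s,im):
    return im['T'] if 'T' in im else toolT(s)@im['tool_from_camera']
def ray(s,im,u,v,z):
    T=camT(s,im);f=200/np.tan(np.radians(im['vfov']/2))
    d=T[:3,:3]@np.array([(u-im['cx'])/f,-(v-im['cy'])/f,-1]);o=T[:3,3]
    return o+d*(z-o[2])/d[2]
def proj(s,im,P):
    T=np.linalg.inv(camT(s,im));f=200/np.tan(np.radians(im['vfov']/2))
    p=T[:3,:3]@np.asarray(P,float)+T[:3,3]
    return np.array([im['cx']+f*p[0]/-p[2],im['cy']-f*p[1]/-p[2]])
E
python3 - <<'E'
from h import *
for n in ['scene','side','wrist']:
    s,im=snap(n,n+'1.png')
    print(n,s['clock'])
    for t,z in [('roller_1',30),('tray',0),('cup',25),('lid',11),('scale',20),('pan_center',58),('dial_grip',68),('signal_box',20),('mouse',20)]:
        for d in ctrl.cut_out(n,t):
            m=d['pixels'];yy,xx=np.nonzero(m)
            if len(xx)==0: continue
            r=d['rect'];print(t,round(d['score'],2),np.round(r),np.round(ray(s,im,xx.mean(),yy.mean(),z)),len(xx))
E
```

```text
scene 0.15
roller_1 0.54 [288. 233. 294. 247.] [428. 141.  30.] 110
roller_1 0.53 [264. 233. 275. 254.] [449. 200.  30.] 123
tray 0.96 [377. 178. 418. 206.] [ 478. -367.    0.] 591
cup 0.67 [314. 204. 343. 234.] [457. -24.  25.] 646
cup 0.56 [260. 177. 312. 207.] [672.  12.  25.] 889
cup 0.55 [254. 261. 284. 296.] [332. 275.  25.] 995
lid 0.89 [356. 202. 383. 216.] [ 452. -190.   11.] 330
scale 0.71 [257. 170. 354. 218.] [636. -44.  20.] 2742
pan_center 0.6 [261. 179. 311. 208.] [624.  38.  58.] 820
dial_grip 0.64 [314. 169. 342. 186.] [ 604. -129.   68.] 302
signal_box 0.64 [209. 221. 248. 253.] [560. 290.  20.] 820
signal_box 0.26 [369. 156. 390. 173.] [ 658. -422.   20.] 257
mouse 0.79 [367. 154. 391. 175.] [ 652. -420.   20.] 247
mouse 0.7 [315. 172. 345. 186.] [ 671. -179.   20.] 305
side 0.65
roller_1 0.5 [283. 192. 290. 203.] [428. 145.  30.] 50
roller_1 0.36 [335. 264. 400. 314.] [ 445. -393.   30.] 1759
tray 0.55 [332. 264. 400. 314.] [ 463. -365.    0.] 1841
cup 0.81 [298. 205. 326. 232.] [453. -23.  25.] 641
cup 0.72 [241. 178. 267. 199.] [328. 276.  25.] 467
lid 0.96 [321
[... 271 characters left out ...]
gnal_box 0.72 [293. 167. 321. 187.] [562. 289.  20.] 369
mouse 0.93 [424. 267. 466. 288.] [ 656. -442.   20.] 684
wrist 1.15
roller_1 0.92 [ 65.  18. 125.  55.] [425. 141.  30.] 1204
roller_1 0.65 [254. 296. 267. 302.] [ 569. -159.   30.] 52
tray 0.43 [153. 382. 166. 400.] [ 389. -356.    0.] 141
cup 0.76 [105. 158. 204. 241.] [451. -24.  25.] 6119
lid 0.9 [149. 278. 191. 317.] [ 438. -171.   11.] 907
scale 0.77 [231.  66. 380. 346.] [629. -24.  20.] 35088
pan_center 0.8 [241.  73. 371. 218.] [631.  42.  58.] 17195
pan_center 0.52 [268. 263. 343. 331.] [ 628. -140.   58.] 4007
dial_grip 0.65 [266. 265. 346. 330.] [ 629. -133.   68.] 4021
mouse 0.23 [ 68.  19. 128.  57.] [419. 143.  20.] 1222
```

```bash
python3 -m creep '-4.5 8 0 0 0 0 0;-4.5 8 0 0 0 0 0;-4.5 8 0 0 0 0 0;-4.5 8 0 0 0 0 0;-4.5 8 0 0 0 0 0;-4.5 8 0 0 0 0 0;-4.5 8 0 0 0 0 0;-4.5 8 0 0 0 0 0;-4.5 8 0 0 0 0 0;-4.5 8 0 0 0 0 0'; python3 -m creep '0 0 0 0 0 0 0;0 0 0 0 0 0 0;0 0 0 0 0 0 0'; python3 - <<'E'
from h import *
s,im=snap('wrist','w2.png');print(s['eef_pos'],s['tool_rot'])
E
```

```text
clock: 2.48
eef_pos: [464.3, -328.9, 231.7]
tool_rot: [3.136, 0.003, -0.012]
force: [-0.3, -1.3, -1.3]
width: 85.6
clock: 2.73
eef_pos: [471.1, -318.4, 231.3]
tool_rot: [-3.141, -0.001, 0.002]
force: [0.0, -0.7, 0.6]
width: 85.6
[ 471.06417472 -318.35969917  231.28881247] [-3.14059119e+00 -6.07854164e-04  2.47769851e-03]
```

View pics/w2.png

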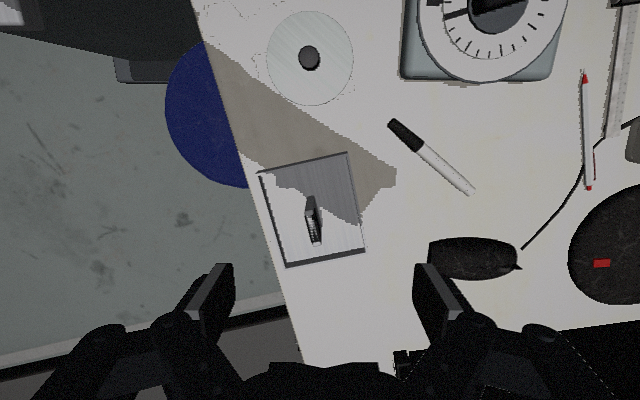

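```bash
cat >> h.py <<'E'
def big(im,box,fn,k=4):
    a,b,c,d=box; cv2.imwrite('pics/'+fn,cv2.resize(im['img'][b:d,a:c,::-1],None,fx=k,fy=k,interpolation=cv2.INTER_CUBIC))
E
python3 - <<'E'
from h import *
s,im=snap('wrist','w3.png')
for u,v in [(257,172),(348,152),(366,250),(287,267)]: print(ray(s,im,u,v,18))
d=ctrl.cut_out('wrist','tray')[0];yy,xx=np.nonzero(d['pixels'])
P=np.array([ray(s,im,u,v,10)[:2] for u,v in zip(xx,yy)]);print(cv2.minAreaRect(P.astype(np.float32)))
d=ctrl.cut_out('wrist','lid')[0];yy,xx=np.nonzero(d['pixels']);print('lid',ray(s,im,xx.mean(),yy.mean(),7))
big(im,(240,140,390,280),'w3b.png')
E
```

```text
[ 393.67363174 -315.01351861   18.        ]
[ 499.50002263 -291.50834886   18.        ]
[ 525.73342888 -415.75002246   18.        ]
[ 424.41518086 -440.24766153   18.        ]
((459.0417175292969, -370.8911437988281), (116.77140808105469, 141.2160186767578), 12.637019157409668)
lid [ 456.1457451 -192.0221266    7.       ]
```

View pics/w3b.png

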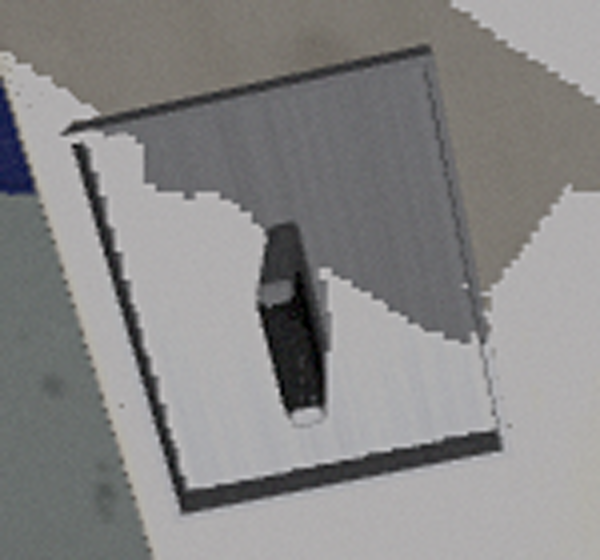

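```bash
python3 - <<'E'
from h import *
s,im=snap('wrist','w4.png')
c=np.array([460.8,-365.6,0]);a=np.radians(12.5);ex=np.array([np.cos(a),np.sin(a),0]);ey=np.array([-np.sin(a),np.cos(a),0])
img=im['img'].copy()
for z in (60,):
  for sx in(-6,6):
    for sy in(-22,22):
      print(proj(s,im,c+ex*sx+ey*sy+[0,0,z]), (proj(s,im,c+ex*sx+ey*sy+[0,0,z])-[240,140])*4)
print(ray(s,im,310,205,60))
E
```

```text
[313.32598966 244.22871053] [293.30395864 416.91484213]
[304.07995772 207.73626177] [256.31983087 270.9450471 ]
[323.84158662 242.11099697] [335.36634648 408.44398787]
[315.00054697 205.44456341] [300.00218786 261.77825365]
[ 456.55908403 -342.32728486   60.        ]
```

```bash
python3 - <<'E'
from h import *
img=cv2.imread('pics/wrist1.png')
cv2.imwrite('pics/z5.png',cv2.resize(img[55:350,220:400],None,fx=2,fy=2,interpolation=cv2.INTER_CUBIC))
E
```

```text
(no output)
```

View pics/z5.png

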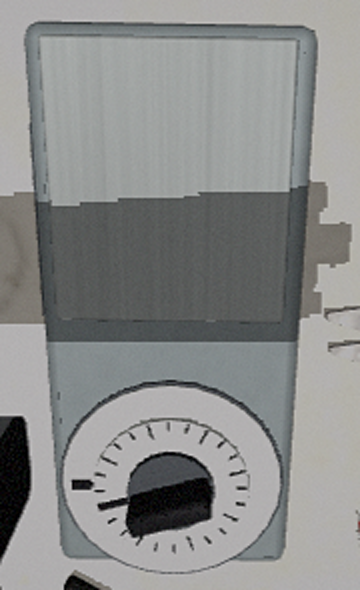

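```bash
python3 -m creep '-0.25 1.2 0 0 0 -12.5 0;-0.25 1.2 0 0 0 -12.5 0;-0.25 1.2 2.5 0 0 -12.5 0;-0.25 1.2 2.5 0 0 -12.5 0;-0.25 1.2 2.5 0 0 -12.5 0;-0.25 1.2 2.5 0 0 -12.5 0;-0.25 1.2 2.5 0 0 -12.5 0;-0.25 1.2 2.5 0 0 -12.5 0'
```

```text
clock: 3.65
eef_pos: [461.3, -368.6, 132.7]
tool_rot: [3.14, -0.002, 0.219]
force: [0.3, -0.6, -0.6]
width: 85.3
```

```bash
python3 - <<'E'
from h import *
s,im=snap('wrist','w6.png')
s0=dict(eef_pos=np.array([649.37,.013,230.38]),tool_rot=np.array([3.14154982,.0019,0]))
P=[ray(s0,im,*p,58) for p in [(240,73),(368.5,75),(361.5,215),(245,214.5)]]
print(np.array(P),np.mean(P,0))
for p in [(234,68),(379,70),(367,335),(252,333)]: print(ray(s0,im,*p,40))
E
```

```text
[[570.77560626 106.82009063  58.        ]
 [691.62055749 104.9469706   58.        ]
 [690.31301544 -35.38881283  58.        ]
 [564.11805119 -34.72834322  58.        ]] [629.20680759  35.41247629  58.        ]
[560.73663123 112.90462897  40.        ]
[704.23236697 110.92207956  40.        ]
[ 706.2134895  -210.08586841   40.        ]
[ 555.15193213 -206.85079068   40.        ]
```

View pics/w6.png

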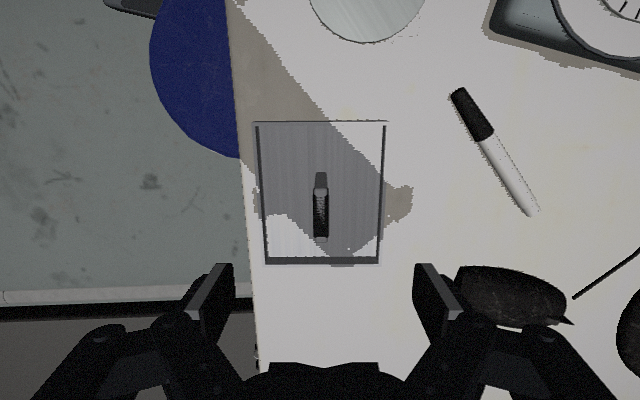

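```bash
python3 -m creep '0 0 2.7 0 0 0 0;0 0 2.7 0 0 0 0;0 0 2.7 0 0 0 0;0 0 2.7 0 0 0 0;0 0 2.7 0 0 0 1;0 0 2.7 0 0 0 1;0 0 2.7 0 0 0 1;0 0 2.7 0 0 0 1;0 0 2.7 0 0 0 1;0 0 2.7 0 0 0 1'; python3 -m creep '0 0 0 0 0 0 1;0 0 0 0 0 0 1;0 0 0 0 0 0 1;0 0 0 0 0 0 1'
```

```text
clock: 4.53
eef_pos: [460.3, -368.4, 24.4]
tool_rot: [3.14, -0.001, 0.218]
force: [-1.3, -0.6, -0.0]
width: 12.3
clock: 4.87
eef_pos: [460.4, -368.5, 24.5]
tool_rot: [3.14, -0.001, 0.218]
force: [-0.6, 0.2, 7.4]
width: 11.3
```

```bash
python3 -m creep '0 0 -1 0 0 0 1;0 0 -2 0 0 0 1;0 0 -3 0 0 0 1;0 0 -3 0 0 6 1;0 0 -3 0 0 12.5 1;0 0 -3 0 0 12.5 1;0 0 -3 0 0 12.5 1'; python3 -m creep '0.4 -1 0 0 0 0 1;0.8 -2 0 0 0 0 1;1.2 -3 0 0 0 0 1;1.6 -4 0 0 0 0 1;2 -5 0 0 0 0 1;2.4 -6 0 0 0 0 1;2.8 -7 0 0 0 0 1;3.2 -8 0 0 0 0 1;3.6 -9 0 0 0 0 1;4.2 -9.8 0 0 0 0 1'; python3 -m creep '0 0 0 0 0 0 1;0 0 0 0 0 0 1;0 0 0 0 0 0 1'; python3 - <<'E'
from h import *
s,im=snap('wrist','w7.png')
s,im=snap('side','s7.png');big(im,(270,120,430,260),'s7b.png')
E
```

```text
clock: 5.45
eef_pos: [459.5, -367.4, 143.0]
tool_rot: [-3.141, 0.001, 0.003]
force: [0.1, -0.4, -3.4]
width: 11.6
clock: 6.28
eef_pos: [620.3, 18.1, 142.1]
tool_rot: [-3.141, 0.005, 0.004]
force: [0.8, 0.3, -3.9]
width: 11.0
clock: 6.53
eef_pos: [621.1, 14.7, 142.2]
tool_rot: [3.141, 0.003, 0.003]
force: [0.1, -0.9, -2.8]
width: 11.0
```

View pics/w7.png

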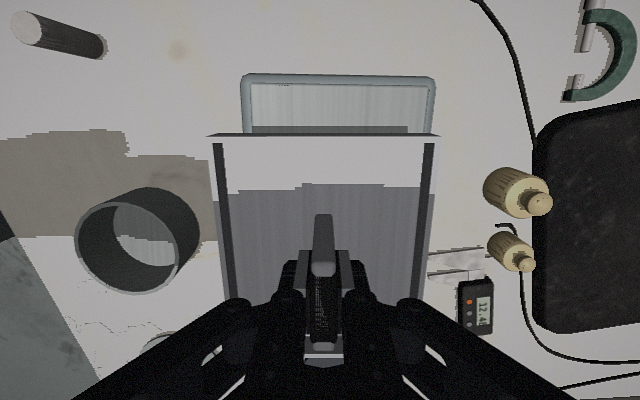

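View pics/s7b.png

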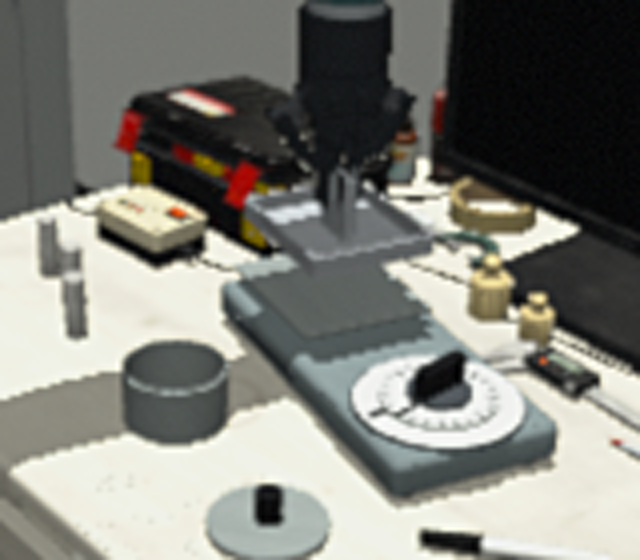

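```bash
python3 - <<'E'
from h import *
s,im=snap('wrist','w8.png')
for p,z in [((250,83),58),((428,83),58),((241,76),40),((436,77),40),((207,136),135.7),((440,136),135.7)]: print(ray(s,im,*p,z))
big(im,(190,60,450,260),'w8b.png',3)
E
```

```text
[570.85766093 105.93042249  58.        ]
[692.59413654 105.62888796  58.        ]
[560.62716681 111.72814234  40.        ]
[703.69523838 110.69097115  40.        ]
[565.92243254  78.27926808 135.7       ]
[676.27248683  78.02605928 135.7       ]
```

View pics/w8b.png

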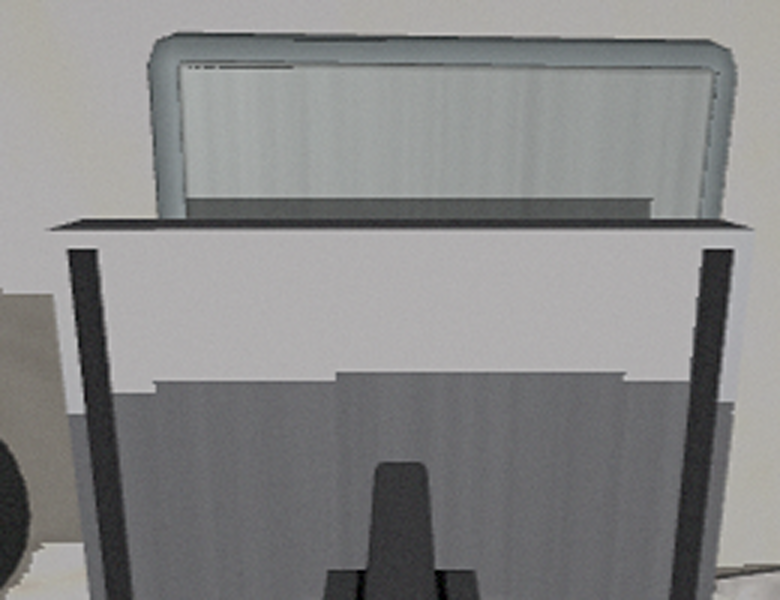

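```bash
python3 -m creep '0.26 -0.54 0 0 0 0 1;0.26 -0.54 0.5 0 0 0 1;0.26 -0.54 1 0 0 0 1;0.26 -0.54 1.3 0 0 0 1;0.26 -0.54 1.45 0 0 0 1;0.26 -0.54 1.5 0 0 0 1;0.26 -0.54 1.5 0 0 0 1;0.26 -0.54 1.5 0 0 0 1'
```

```text
clock: 7.35
eef_pos: [633.3, 36.1, 84.2]
tool_rot: [-3.142, -0.002, -0.001]
force: [0.5, -0.8, -3.4]
width: 11.1
```

```bash
python3 -m creep '0 0 0.05 0 0 0 1;0 0 0.08 0 0 0 1;0 0 0.08 0 0 0 1;0 0 0.08 0 0 0 0.6;0 0 0.08 0 0 0 0.6;0 0 0.08 0 0 0 0.6;0 0 0.08 0 0 0 0.6;0 0 0.08 0 0 0 0.6'; python3 -m creep '0 0 -1 0 0 0 0.6;0 0 -2 0 0 0 0.6;0 0 -3 0 0 0 0.6;0 0 -3.5 0 0 0 0;0 0 -3.5 0 0 0 0;0 0 -3.5 0 0 0 0'; python3 - <<'E'
from h import *
s,im=snap('wrist','w9.png');big(im,(160,40,480,300),'w9b.png',2.5)
E
```

```text
clock: 8.02
eef_pos: [632.6, 36.7, 80.2]
tool_rot: [-3.141, -0.0, -0.0]
force: [0.3, 0.3, 0.2]
width: 34.3
clock: 8.52
eef_pos: [633.3, 36.7, 221.7]
tool_rot: [-3.141, -0.003, -0.0]
force: [0.0, 0.1, -0.1]
width: 69.1
```

View pics/w9.png

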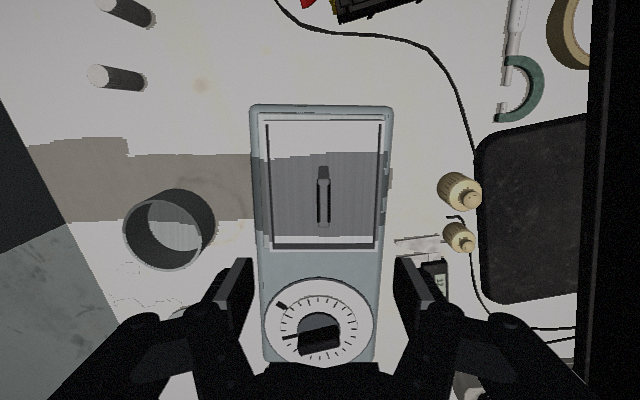

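```bash
python3 -m creep '-0.7 -0.8 0 0 0 0 0;-1.4 -1.6 0 0 0 0 0;-2.1 -2.4 0 0 0 0 0;-2.8 -3.2 0 0 0 0 0;-3.5 -4 0 0 0 0 0;-4.2 -4.8 0 0 0 0 0;-4.5 -5.2 0 0 0 0 0;-4.5 -5.2 0 0 0 0 0;-4.5 -5.2 0 0 0 0 0;-4.5 -5.2 0 0 0 0 0'; python3 - <<'E'
from h import *
s,im=snap('wrist','w10.png');print(s['eef_pos'])
for t,z in [('roller_1',30),('cup',25)]:
    for d in ctrl.cut_out('wrist',t):
        m=d['pixels'];yy,xx=np.nonzero(m);print(t,round(d['score'],2),np.round(d['rect']),np.round(ray(s,im,xx.mean(),yy.mean(),z),1))
E
```

```text
clock: 9.4
eef_pos: [452.5, 243.6, 219.1]
tool_rot: [3.14, 0.001, -0.001]
force: [0.2, -0.5, -0.7]
width: 85.5
[452.45648739 243.60264914 219.07687662]
roller_1 0.98 [309. 147. 328. 171.] [447.1 265.1  30. ]
roller_1 0.82 [312. 203. 333. 231.] [447.3 200.   30. ]
roller_1 0.75 [295. 245. 312. 285.] [427.9 137.1  30. ]
roller_1 0.43 [294. 328. 355. 371.] [454.4  11.3  30. ]
cup 0.76 [294. 328. 356. 370.] [454.3   6.8  25. ]
cup 0.75 [158. 108. 256. 198.] [325.8 275.8  25. ]
cup 0.25 [382.  77. 468. 194.] [561.7 289.9  25. ]
```

View pics/w10.png

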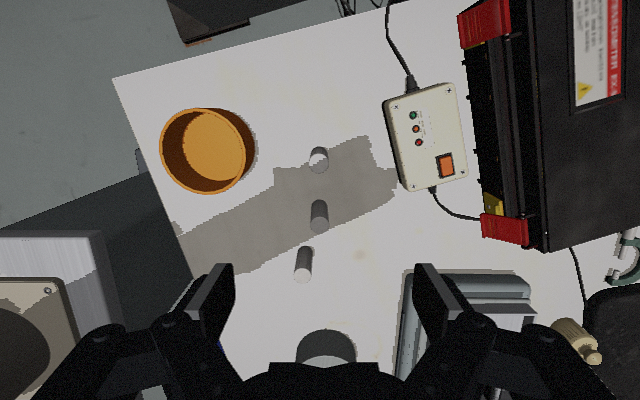

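```bash
python3 -m creep '-0.14 -0.54 0 0 0 0 0;-0.14 -0.54 0.8 0 0 0 0;-0.14 -0.54 1.6 0 0 0 0;-0.14 -0.54 2.2 0 0 0 0;-0.14 -0.54 2.2 0 0 0 0;-0.14 -0.54 2.2 0 0 0 0;-0.14 -0.54 2.2 0 0 0 0'; python3 - <<'E'
from h import *
s,im=snap('wrist','w11.png');print(s['eef_pos'])
for t,z in [('roller_1',30),('cup',25)]:
    for d in ctrl.cut_out('wrist',t):
        m=d['pixels'];yy,xx=np.nonzero(m);print(t,round(d['score'],2),np.round(d['rect']),np.round(ray(s,im,xx.mean(),yy.mean(),z),1))
E
```

```text
clock: 10.13
eef_pos: [448.2, 266.0, 133.1]
tool_rot: [-3.141, -0.002, -0.002]
force: [-0.7, 0.0, 1.0]
width: 85.2
[448.19334973 266.00202597 133.10705347]
roller_1 0.89 [290. 302. 312. 359.] [427.7 136.2  30. ]
roller_1 0.88 [311. 249. 336. 296.] [447.2 198.5  30. ]
roller_1 0.57 [310. 181. 335. 226.] [447. 264.  30.]
cup 0.84 [110. 136. 246. 253.] [324.2 274.6  25. ]
cup 0.72 [402.  94. 516. 244.] [561.2 291.1  25. ]
cup 0.71 [313. 250. 338. 298.] [447.2 195.4  25. ]
```

View pics/w11.png

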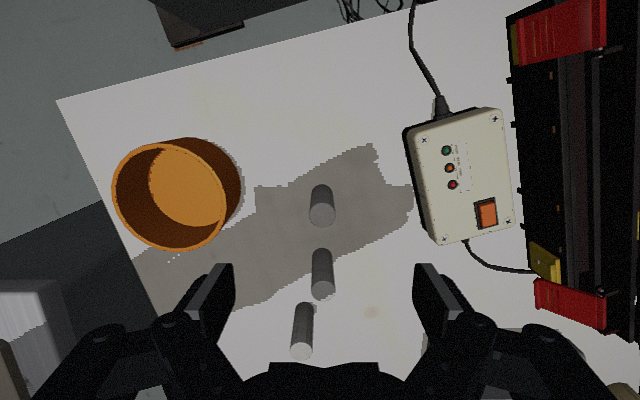

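```bash
python3 -m creep '-0.03 0.04 0.9 0 0 0 0;-0.03 0.04 1.8 0 0 0 0;-0.03 0.04 2.58 0 0 0 0;-0.03 0.04 2.58 0 0 0 0;-0.03 0.04 2.58 0 0 0 1;-0.03 0.04 2.58 0 0 0 1;-0.03 0.04 2.58 0 0 0 1;-0.03 0.04 2.58 0 0 0 1;-0.03 0.04 2.58 0 0 0 1;-0.03 0.04 2.58 0 0 0 1'; python3 -m creep '0 0 0 0 0 0 1;0 0 0 0 0 0 1;0 0 0 0 0 0 1'
```

```text
clock: 11.12
eef_pos: [446.6, 265.3, 30.4]
tool_rot: [-3.14, -0.002, 0.0]
force: [-1.1, -0.3, 8.5]
width: 18.1
clock: 11.37
eef_pos: [446.6, 265.2, 30.4]
tool_rot: [-3.14, -0.002, -0.0]
force: [-0.8, 0.3, 8.6]
width: 18.2
```

```bash
python3 -m creep '0 0 -1 0 0 0 1;0 0 -2 0 0 0 1;0 0 -3 0 0 0 1;0.02 1 -3 0 0 0 1;0.04 2 -3 0 0 0 1;0.06 3 -3 0 0 0 1;0.08 4 -3 0 0 0 1;0.1 5 -3 0 0 0 1;0.12 6 -3 0 0 0 1;0.15 6.7 -3 0 0 0 1'; python3 -m creep '0 0 0 0 0 0 1;0 0 0 0 0 0 1'; python3 - <<'E'
from h import *
for n in ['wrist','side','scene']:
    s,im=snap(n,'c12%s.png'%n);print(n,s['eef_pos'])
    for d in ctrl.cut_out(n,'cup'):
        m=d['pixels'];yy,xx=np.nonzero(m);print(round(d['score'],2),np.round(d['rect']),np.round(ray(s,im,xx.mean(),yy.mean(),25),1))
E
```

```text
clock: 12.2
eef_pos: [451.0, -7.3, 149.4]
tool_rot: [3.14, -0.0, -0.003]
force: [0.7, 1.0, -1.1]
width: 18.3
clock: 12.37
eef_pos: [451.6, -5.3, 149.3]
tool_rot: [3.141, -0.0, -0.005]
force: [-0.5, 1.1, -0.9]
width: 18.2
wrist [451.60562298  -5.28620377 149.27435125]
0.74 [276. 162. 379. 263.] [455.6 -18.2  25. ]
side [451.72016619  -2.33645975 149.09996656]
0.96 [302. 203. 327. 230.] [454.3 -18.7  25. ]
0.76 [242. 178. 265. 200.] [330.3 273.7  25. ]
scene [451.71315599  -1.62319147 148.9902483 ]
0.71 [315. 205. 343. 235.] [456.6 -26.1  25. ]
0.61 [250. 259. 285. 293.] [331.8 274.6  25. ]
```

View pics/c12wrist.png

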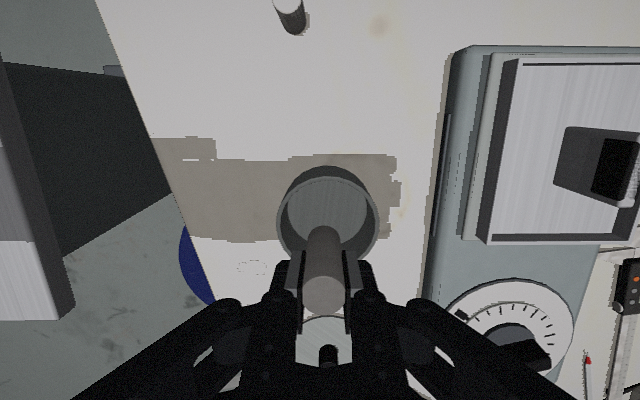

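View pics/c12side.png

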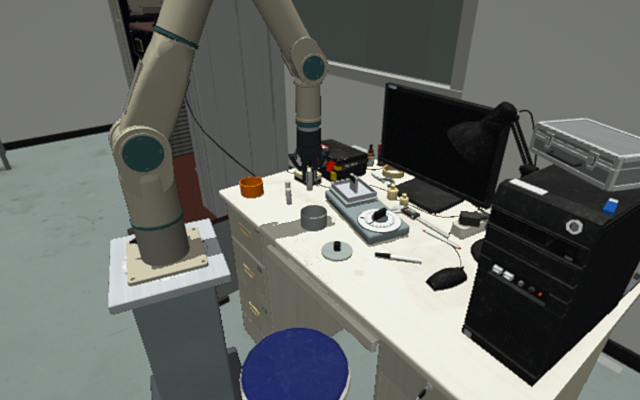

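```bash
python3 - <<'E'
from h import *
s,im=snap('wrist','w13.png');print(s['eef_pos'])
for p in [(276,218),(379,218),(328,176),(328,262)]: print(ray(s,im,*p,50))
big(im,(250,150,410,350),'w13b.png',4)
E
```

```text
[451.72412659  -1.8459187  148.93120615]
[412.1905177  -12.88532321  50.        ]
[498.01912792 -12.75775294  50.        ]
[455.2823928   22.93788144  50.        ]
[455.78422784 -53.92888185  50.        ]
```

View pics/w13b.png

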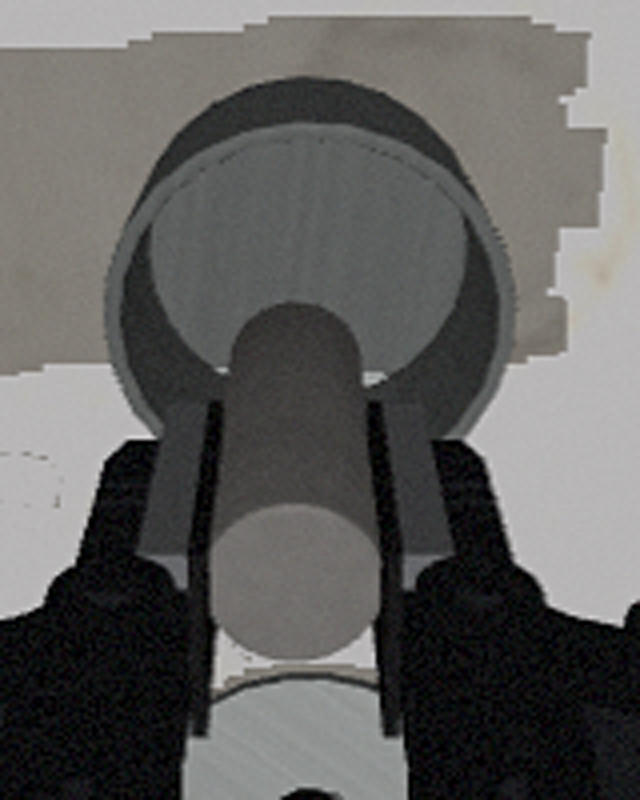

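```bash
python3 -m creep '0.09 0.52 0 0 0 0 1;0.09 0.52 0 0 0 0 1;0.09 0.52 0 0 0 0 1;0.09 0.52 0 0 0 0 1;0.09 0.52 0.3 0 0 0 1;0.09 0.52 0.6 0 0 0 1'
```

```text
clock: 13.22
eef_pos: [455.9, -23.1, 125.1]
tool_rot: [-3.141, -0.002, 0.001]
force: [0.6, -0.1, -1.9]
width: 18.3
```

Well centred; descend to TCP z≈54 and hold over two seconds.

```bash
python3 -m creep '0 0 0.6 0 0 0 1;0 0 1.2 0 0 0 1;0 0 1.77 0 0 0 1;0 0 1.77 0 0 0 1;0 0 1.77 0 0 0 1;0 0 1.77 0 0 0 1'; python3 - <<'E'
from h import *
s,im=snap('side','s14.png');big(im,(240,150,420,290),'s14b.png',4)
E
H='x'; python3 -m creep '0 0 0 0 0 0 1;0 0 0 0 0 0 1;0 0 0 0 0 0 1;0 0 0 0 0 0 1;0 0 0 0 0 0 1;0 0 0 0 0 0 1;0 0 0 0 0 0 1;0 0 0 0 0 0 1;0 0 0 0 0 0 1;0 0 0 0 0 0 1'; python3 -m creep '0 0 0 0 0 0 1;0 0 0 0 0 0 1;0 0 0 0 0 0 1;0 0 0 0 0 0 1;0 0 0 0 0 0 1;0 0 0 0 0 0 1;0 0 0 0 0 0 1;0 0 0 0 0 0 1;0 0 0 0 0 0 1;0 0 0 0 0 0 1'; python3 -m creep '0 0 0 0 0 0 1;0 0 0 0 0 0 1;0 0 0 0 0 0 1;0 0 0 0 0 0 1;0 0 0 0 0 0 1;0 0 0 0 0 0 1'
```

```text
clock: 13.72
eef_pos: [455.8, -23.7, 54.9]
tool_rot: [-3.141, -0.001, 0.001]
force: [-0.2, 0.5, -1.1]
width: 17.9
clock: 14.6
eef_pos: [455.3, -24.2, 54.0]
tool_rot: [-3.142, 0.0, -0.0]
force: [0.6, 0.4, -2.3]
width: 18.6
clock: 15.43
eef_pos: [455.3, -24.1, 54.1]
tool_rot: [-3.142, 0.0, -0.0]
force: [-0.6, 0.3, -1.5]
width: 18.2
clock: 15.93
eef_pos: [455.3, -24.1, 54.1]
tool_rot: [-3.142, 0.0, -0.0]
force: [-0.4, -1.0, -1.1]
width: 18.6
```

View pics/s14b.png

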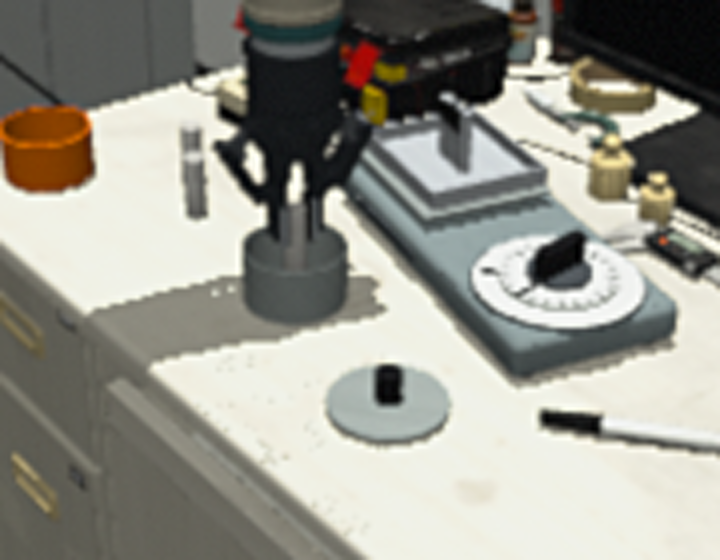

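```bash
python3 -m creep '0 0 -1 0 0 0 1;0 0 -2 0 0 0 1;0 0 -3 0 0 0 1;0.7 -0.5 -3 0 0 0 1;1.4 -1 -3 0 0 0 1;2.1 -1.5 -3 0 0 0 1;2.8 -2 -3 0 0 0 1;3.5 -2.5 -3 0 0 0 1;3.73 -2.51 -3 0 0 0 1;3.73 -2.51 -3 0 0 0 1'; python3 -m creep '0 0 0 0 0 0 1;0 0 0 0 0 0 1;0 0 0 0 0 0 1'; python3 - <<'E'
from h import *
s,im=snap('wrist','w15.png')
E
```

```text
clock: 16.77
eef_pos: [606.7, 78.4, 173.6]
tool_rot: [-3.141, -0.002, 0.003]
force: [-0.3, 0.4, -2.0]
width: 18.1
clock: 17.02
eef_pos: [603.3, 75.1, 174.0]
tool_rot: [3.141, 0.002, -0.001]
force: [0.1, 0.4, -0.6]
width: 18.1
```

View pics/w15.png

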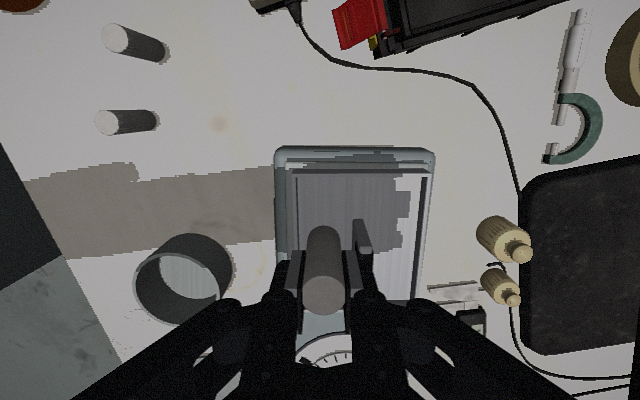

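```bash
python3 - <<'E'
from h import *
s,im=snap('wrist','w16.png');print(s['eef_pos'])
big(im,(265,135,445,275),'w16b.png',4)
for p in [(286,168),(427,169)]: print(ray(s,im,*p,74))
for sx,sy in [(-56,66),(56,66)]: print(proj(s,im,[632.5+sx,34.5+sy,74]))
E
```

```text
[603.50286968  75.31308217 174.16499793]
[573.68527002 106.28921854  74.        ]
[685.79936265 105.23595017  74.        ]
[289.80512051 175.12766879]
[429.76851803 174.82647561]
```

View pics/w16b.png

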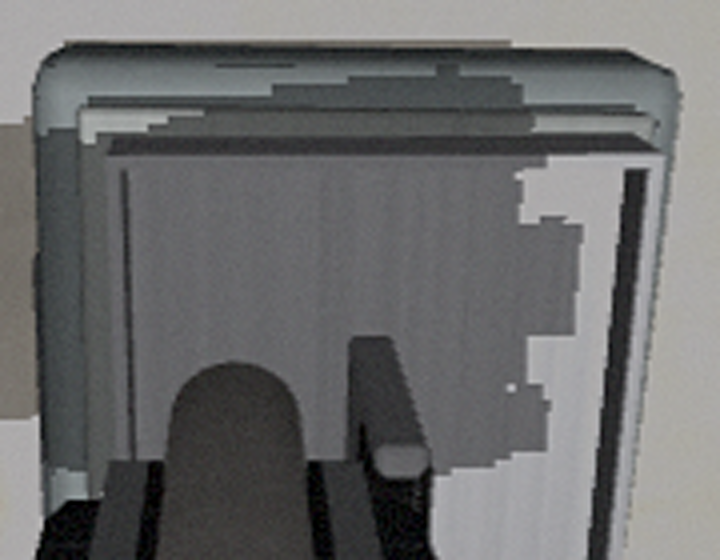

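```bash
python3 -m creep '0.05 -0.08 0.5 0 0 0 1;0.05 -0.08 1 0 0 0 1;0.05 -0.08 1.5 0 0 0 1;0.05 -0.08 1.9 0 0 0 1;0.05 -0.08 2.05 0 0 0 1;0.05 -0.08 2.05 0 0 0 1;0.05 -0.08 2.05 0 0 0 1'; python3 -m creep '0 0 0.03 0 0 0 1;0 0 0.06 0 0 0 1;0 0 0.08 0 0 0 1;0 0 0.08 0 0 0 1;0 0 0.08 0 0 0 1'
```

```text
clock: 17.7
eef_pos: [606.7, 79.3, 92.6]
tool_rot: [-3.142, -0.0, -0.0]
force: [1.0, -1.0, -1.4]
width: 18.0
clock: 18.12
eef_pos: [606.9, 79.5, 89.3]
tool_rot: [-3.141, -0.001, 0.0]
force: [0.4, -1.0, -1.1]
width: 18.2
```

```bash
python3 -m creep '0 0 0.03 0 0 0 1;0 0 0.05 0 0 0 1;0 0 0.05 0 0 0 1'; python3 -m creep '0 0 0.03 0 0 0 1;0 0 0.05 0 0 0 1;0 0 0.05 0 0 0 1'
```

```text
clock: 18.37
eef_pos: [606.9, 79.5, 87.2]
tool_rot: [-3.141, -0.001, -0.0]
force: [-0.5, 0.4, 1.8]
width: 18.3
clock: 18.62
eef_pos: [606.9, 79.5, 85.3]
tool_rot: [-3.141, -0.001, -0.0]
force: [-0.8, 0.1, 6.0]
width: 18.1
```

```bash
python3 -m creep '0 0 -0.04 0 0 0 1;0 0 -0.04 0 0 0 1;0 0 -0.04 0 0 0 0.6;0 0 -0.04 0 0 0 0.6;0 0 -0.04 0 0 0 0.6;0 0 -0.04 0 0 0 0.6;0 0 -0.04 0 0 0 0.6'; python3 -m creep '0 0 -0.5 0 0 0 0.6;0 0 -1.3 0 0 0 0.6;0 0 -2.3 0 0 0 0.6;0 0 -3 0 0 0 0;0 0 -3 0 0 0 0;0 0 -3 0 0 0 0'; python3 - <<'E'
from h import *
s,im=snap('wrist','w17.png')
E
```

```text
clock: 19.2
eef_pos: [606.3, 79.4, 86.2]
tool_rot: [3.142, 0.001, -0.0]
force: [0.0, -0.7, -0.3]
width: 34.3
clock: 19.7
eef_pos: [607.7, 79.6, 208.4]
tool_rot: [-3.141, -0.004, -0.0]
force: [0.3, 0.1, -0.7]
width: 69.1
```

View pics/w17.png

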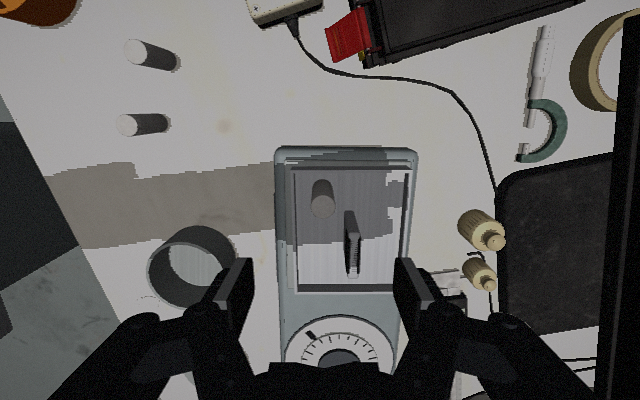

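```bash
python3 -m creep '-0.8 -0.6 0 0 0 0 0;-1.6 -1.2 0 0 0 0 0;-2.4 -1.8 0 0 0 0 0;-3.2 -2.4 0 0 0 0 0;-4 -3 0 0 0 0 0;-4 -3 1 0 0 0 0;-4 -3 2 0 0 0 0;-4 -3 2 0 0 0 0;-4 -3 2 0 0 0 0;-4 -3 2 0 0 0 0'; python3 - <<'E'
from h import *
s,im=snap('wrist','w18.png');print(s['eef_pos'])
for t,z in [('roller_1',30)]:
    for d in ctrl.cut_out('wrist',t):
        m=d['pixels'];yy,xx=np.nonzero(m);print(t,round(d['score'],2),np.round(d['rect']),np.round(ray(s,im,xx.mean(),yy.mean(),z),1))
E
```

```text
clock: 20.58
eef_pos: [447.0, 199.0, 127.0]
tool_rot: [3.141, 0.0, -0.001]
force: [0.1, 0.6, 1.0]
width: 85.4
[447.02181639 199.00784772 126.99074115]
roller_1 0.7 [288. 244. 314. 300.] [427.8 137.2  30. ]
roller_1 0.61 [313. 185. 340. 226.] [447.4 199.   30. ]
```

View pics/w18.png

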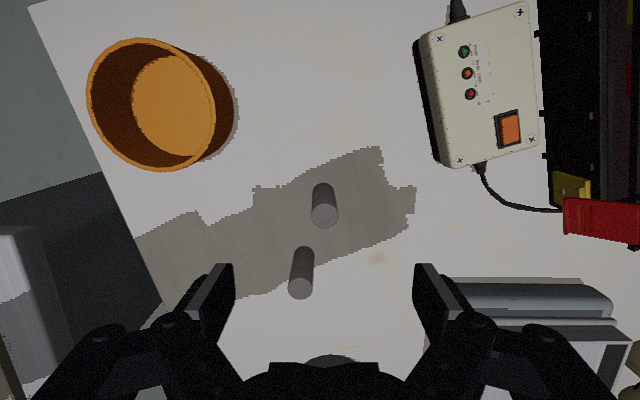

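```bash
python3 -m creep '0 0 0.9 0 0 0 0;0 0 1.8 0 0 0 0;0 0 2.42 0 0 0 0;0 0 2.42 0 0 0 0;0 0 2.42 0 0 0 1;0 0 2.42 0 0 0 1;0 0 2.42 0 0 0 1;0 0 2.42 0 0 0 1;0 0 2.42 0 0 0 1;0 0 2.42 0 0 0 1'; python3 -m creep '0 0 0 0 0 0 1;0 0 0 0 0 0 1;0 0 0 0 0 0 1'; python3 -m creep '0 0 -1 0 0 0 1;0 0 -2 0 0 0 1;0 0 -3 0 0 0 1;0 1 -3 0 0 0 1;0.05 2 -3 0 0 0 1;0.1 3 -3 0 0 0 1;0.15 4 -3 0 0 0 1;0.2 5 -3 0 0 0 1;0.21 5 -3 0 0 0 1;0.21 5 -3 0 0 0 1'; python3 -m creep '0 0 0 0 0 0 1;0 0 0 0 0 0 1';python3 - <<'E'
from h import *
s,im=snap('wrist','w19.png');print(s['eef_pos']);big(im,(220,120,440,320),'w19b.png',3)
for p in [(276,227),(379,227),(328,180.5)]: print(ray(s,im,*p,50))
for d in ctrl.cut_out('wrist','cup'):
        m=d['pixels'];yy,xx=np.nonzero(m);print(round(d['score'],2),np.round(d['rect']),np.round(ray(s,im,xx.mean(),yy.mean(),25),1))
E
```

```text
clock: 21.52
eef_pos: [447.1, 199.9, 31.1]
tool_rot: [-3.141, -0.002, 0.0]
force: [-0.5, -0.1, 10.1]
width: 18.2
clock: 21.77
eef_pos: [447.0, 199.9, 31.0]
tool_rot: [-3.141, -0.001, 0.0]
force: [-1.3, 0.4, 9.8]
width: 18.6
clock: 22.6
eef_pos: [454.8, -3.7, 150.0]
tool_rot: [3.141, -0.0, -0.007]
force: [-0.7, 0.4, -1.7]
width: 18.3
clock: 22.77
eef_pos: [454.8, 1.1, 149.8]
tool_rot: [-3.141, 0.0, 0.002]
force: [-0.5, 0.2, -1.1]
width: 18.2
[454.80552462   1.07656363 149.78113328]
[414.74767401 -18.35009261  50.        ]
[501.7197927  -18.24860717  50.        ]
[458.40113662  22.00234808  50.        ]
0.58 [269. 168. 373. 262.] [455.1 -15.8  25. ]
```

View pics/w19b.png

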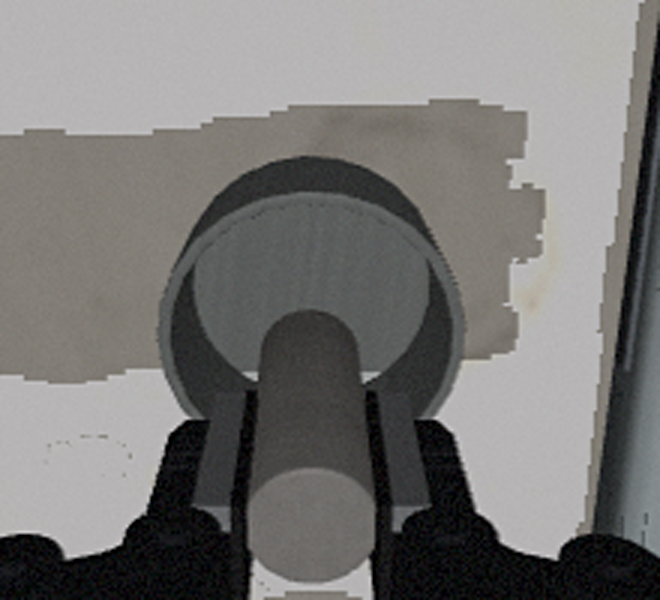

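```bash
python3 -m creep '0.02 0.6 0 0 0 0 1;0.02 0.6 0 0 0 0 1;0.02 0.6 0 0 0 0 1;0.02 0.6 0.5 0 0 0 1;0.02 0.6 1.1 0 0 0 1;0.02 0.6 1.8 0 0 0 1;0.02 0.6 2.38 0 0 0 1;0.02 0.6 2.38 0 0 0 1;0.02 0.6 2.38 0 0 0 1;0.02 0.6 2.38 0 0 0 1'; python3 -m creep '0 0 0 0 0 0 1;0 0 0 0 0 0 1;0 0 0 0 0 0 1;0 0 0 0 0 0 1;0 0 0 0 0 0 1;0 0 0 0 0 0 1;0 0 0 0 0 0 1;0 0 0 0 0 0 1;0 0 0 0 0 0 1;0 0 0 0 0 0 1'; python3 - <<'E'
from h import *
s,im=snap('side','s20.png');big(im,(240,150,420,290),'s20b.png',4)
E
python3 -m creep '0 0 0 0 0 0 1;0 0 0 0 0 0 1;0 0 0 0 0 0 1;0 0 0 0 0 0 1;0 0 0 0 0 0 1;0 0 0 0 0 0 1;0 0 0 0 0 0 1;0 0 0 0 0 0 1;0 0 0 0 0 0 1;0 0 0 0 0 0 1'; python3 -m creep '0 0 0 0 0 0 1;0 0 0 0 0 0 1;0 0 0 0 0 0 1;0 0 0 0 0 0 1;0 0 0 0 0 0 1;0 0 0 0 0 0 1'
```

```text
clock: 23.7
eef_pos: [456.3, -23.8, 55.3]
tool_rot: [-3.141, -0.001, 0.001]
force: [-0.5, -0.1, -1.5]
width: 18.5
clock: 24.53
eef_pos: [455.7, -24.6, 54.5]
tool_rot: [-3.142, 0.0, -0.0]
force: [0.6, 0.9, -2.5]
width: 18.0
clock: 25.42
eef_pos: [455.7, -24.5, 54.5]
tool_rot: [-3.142, -0.0, -0.0]
force: [-0.4, 0.0, -1.2]
width: 18.4
clock: 25.92
eef_pos: [455.7, -24.5, 54.5]
tool_rot: [-3.142, 0.0, -0.0]
force: [0.2, -0.8, -0.7]
width: 18.3
```

View pics/s20b.png

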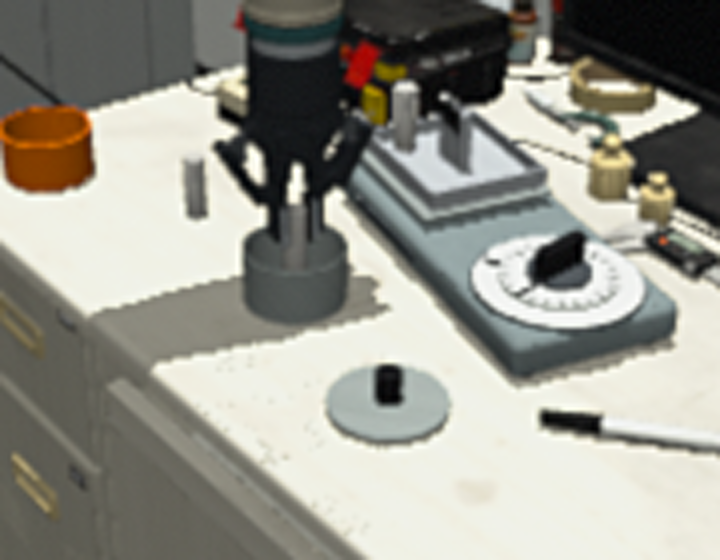

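```bash
python3 -m creep '0 0 -1 0 0 0 1;0 0 -2 0 0 0 1;0 0 -3 0 0 0 1;1 -0.1 -3 0 0 0 1;2 -0.2 -3 0 0 0 1;3 -0.3 -3 0 0 0 1;4 -0.4 -3 0 0 0 1;5 -0.48 -3 0 0 0 1;5.15 -0.48 -3 0 0 0 1;5.15 -0.48 -3 0 0 0 1'; python3 -m creep '0 0 0.5 0 0 0 1;0 0 1 0 0 0 1;0 0 1.5 0 0 0 1;0 0 1.9 0 0 0 1;0 0 2.05 0 0 0 1;0 0 2.05 0 0 0 1;0 0 2.05 0 0 0 1'; python3 - <<'E'
from h import *
s,im=snap('wrist','w21.png')
E
```

```text
clock: 26.75
eef_pos: [663.6, -4.9, 173.4]
tool_rot: [-3.141, -0.001, 0.001]
force: [0.6, 0.3, -1.2]
width: 18.5
clock: 27.33
eef_pos: [661.2, -5.5, 92.9]
tool_rot: [3.142, 0.001, -0.0]
force: [0.3, -0.2, -1.6]
width: 18.4
```

View pics/w21.png

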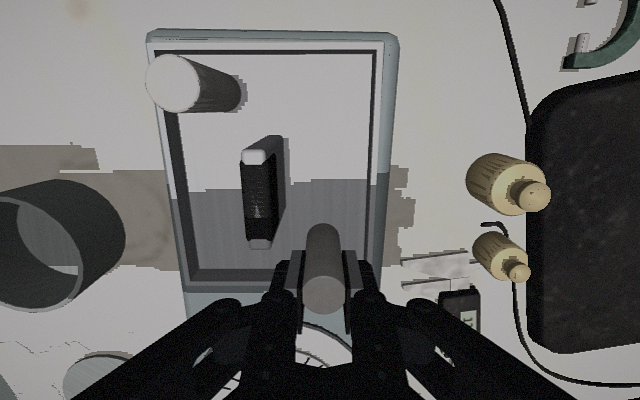

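```bash
python3 -m creep '0 0 0.06 0 0 0 1;0 0 0.12 0 0 0 1;0 0 0.16 0 0 0 1;0 0 0.16 0 0 0 1;0 0 0.16 0 0 0 1'
```

```text
clock: 27.8
eef_pos: [662.6, -5.4, 86.9]
tool_rot: [-3.142, -0.002, -0.0]
force: [1.2, -0.4, 1.6]
width: 18.2
```

```bash
python3 -m creep '0 0 0.02 0 0 0 1;0 0 0.02 0 0 0 1;0 0 0.02 0 0 0 0.6;0 0 0.02 0 0 0 0.6;0 0 0.02 0 0 0 0.6;0 0 0.02 0 0 0 0.6;0 0 0.02 0 0 0 0.6'; python3 -m creep '0 0 -0.5 0 0 0 0.6;0 0 -1.3 0 0 0 0.6;0 0 -2.3 0 0 0 0.6;0 0 -3 0 0 0 0;0 0 -3 0 0 0 0;0 0 -3 0 0 0 0'; python3 - <<'E'
from h import *
s,im=snap('wrist','w22.png')
E
```

```text
clock: 28.38
eef_pos: [661.3, -5.3, 85.0]
tool_rot: [-3.142, 0.001, -0.0]
force: [-0.6, -0.6, -0.5]
width: 33.9
clock: 28.88
eef_pos: [662.9, -5.4, 207.5]
tool_rot: [-3.141, -0.004, -0.0]
force: [-0.8, -0.0, -0.1]
width: 69.3
```

View pics/w22.png

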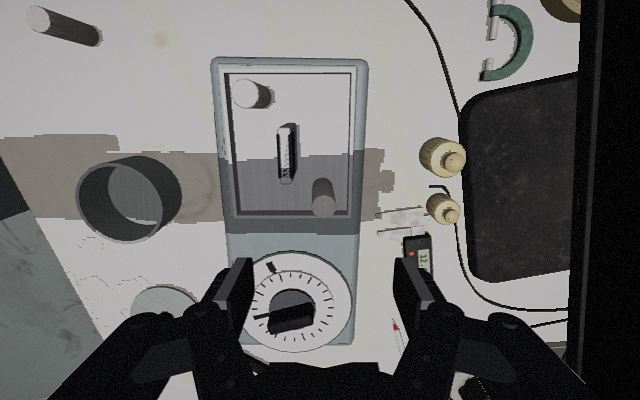

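```bash
python3 -m creep '-0.85 -0.5 0 0 0 0 0;-1.7 -1 0 0 0 0 0;-2.5 -1.5 0 0 0 0 0;-3.4 -2 0 0 0 0 0;-4.2 -2.5 0 0 0 0 0;-5 -3 0 0 0 0 0;-5.84 -3.58 0 0 0 0 0;-5.84 -3.58 1 0 0 0 0;-5.84 -3.58 2 0 0 0 0;-5.84 -3.58 2 0 0 0 0'; python3 -m creep '0 0 0 0 0 0 0;0 0 0 0 0 0 0;0 0 0 0 0 0 0'; python3 - <<'E'
from h import *
s,im=snap('wrist','w23.png');print(s['eef_pos'])
for t,z in [('roller_1',30)]:
    for d in ctrl.cut_out('wrist',t):
        m=d['pixels'];yy,xx=np.nonzero(m);print(t,round(d['score'],2),np.round(d['rect']),np.round(ray(s,im,xx.mean(),yy.mean(),z),1))
E
```

```text
clock: 29.77
eef_pos: [422.0, 136.6, 118.7]
tool_rot: [3.136, 0.015, 0.002]
force: [-1.4, -0.4, -0.3]
width: 85.5
clock: 30.02
eef_pos: [429.6, 137.9, 127.0]
tool_rot: [-3.141, -0.003, -0.001]
force: [-0.2, -0.9, 0.1]
width: 85.3
[429.58503738 137.85508028 126.97618406]
roller_1 0.84 [310. 183. 337. 229.] [428.3 137.4  30. ]
roller_1 0.7 [537. 275. 632. 351.] [671.   31.5  30. ]
```

View pics/w23.png

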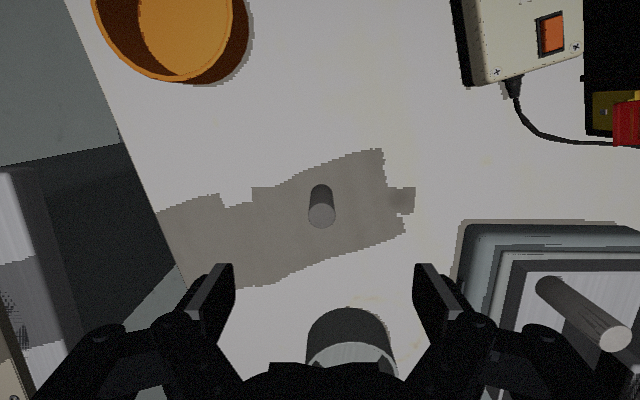

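```bash
python3 -m creep '-0.02 0 0.9 0 0 0 0;-0.02 0 1.8 0 0 0 0;-0.02 0 2.42 0 0 0 0;-0.02 0 2.42 0 0 0 0;-0.02 0 2.42 0 0 0 1;-0.02 0 2.42 0 0 0 1;-0.02 0 2.42 0 0 0 1;-0.02 0 2.42 0 0 0 1;-0.02 0 2.42 0 0 0 1;-0.02 0 2.42 0 0 0 1'; python3 -m creep '0 0 0 0 0 0 1;0 0 0 0 0 0 1;0 0 0 0 0 0 1'; python3 -m creep '0 0 -1 0 0 0 1;0 0 -2 0 0 0 1;0 0 -3 0 0 0 1;0.2 1 -3 0 0 0 1;0.4 2 -3 0 0 0 1;0.6 3 -3 0 0 0 1;0.67 3.45 -3 0 0 0 1;0.67 3.45 -3 0 0 0 1;0.67 3.45 -3 0 0 0 1;0.67 3.45 -3 0 0 0 1'; python3 -m creep '0 0 0 0 0 0 1;0 0 0 0 0 0 1';python3 - <<'E'
from h import *
s,im=snap('wrist','w24.png');print(s['eef_pos']);big(im,(220,120,440,320),'w24b.png',3)
E
```

```text
clock: 30.95
eef_pos: [428.1, 138.0, 29.5]
tool_rot: [3.142, -0.002, -0.0]
force: [-0.4, -0.5, 6.8]
width: 18.4
clock: 31.2
eef_pos: [428.0, 138.0, 29.5]
tool_rot: [3.141, -0.002, 0.0]
force: [-0.6, -1.2, 6.3]
width: 18.2
clock: 32.03
eef_pos: [453.9, 0.9, 148.7]
tool_rot: [-3.141, -0.0, 0.001]
force: [0.1, -0.1, -1.6]
width: 18.3
clock: 32.2
eef_pos: [454.0, 1.4, 148.6]
tool_rot: [-3.141, -0.0, 0.003]
force: [-0.2, -0.0, -1.2]
width: 18.1
[453.97287296   1.41595894 148.63504432]
```

View pics/w24b.png

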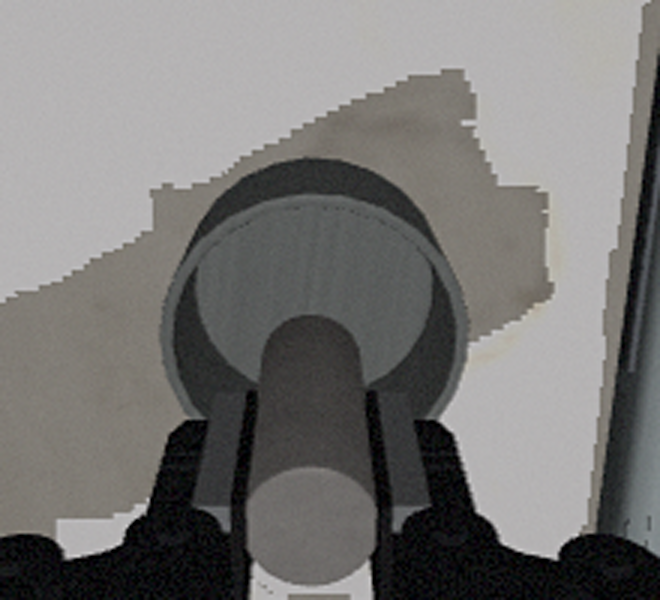

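Cup unmoved. Dip the third.

```bash
python3 -m creep '0.03 0.62 0 0 0 0 1;0.03 0.62 0 0 0 0 1;0.03 0.62 0 0 0 0 1;0.03 0.62 0.5 0 0 0 1;0.03 0.62 1.1 0 0 0 1;0.03 0.62 1.8 0 0 0 1;0.03 0.62 2.38 0 0 0 1;0.03 0.62 2.38 0 0 0 1;0.03 0.62 2.38 0 0 0 1;0.03 0.62 2.38 0 0 0 1'; python3 -m creep '0 0 0 0 0 0 1;0 0 0 0 0 0 1;0 0 0 0 0 0 1;0 0 0 0 0 0 1;0 0 0 0 0 0 1;0 0 0 0 0 0 1;0 0 0 0 0 0 1;0 0 0 0 0 0 1;0 0 0 0 0 0 1;0 0 0 0 0 0 1'; python3 - <<'E'
from h import *
s,im=snap('side','s25.png');big(im,(240,150,420,290),'s25b.png',4)
E
python3 -m creep '0 0 0 0 0 0 1;0 0 0 0 0 0 1;0 0 0 0 0 0 1;0 0 0 0 0 0 1;0 0 0 0 0 0 1;0 0 0 0 0 0 1;0 0 0 0 0 0 1;0 0 0 0 0 0 1;0 0 0 0 0 0 1;0 0 0 0 0 0 1'; python3 -m creep '0 0 0 0 0 0 1;0 0 0 0 0 0 1;0 0 0 0 0 0 1;0 0 0 0 0 0 1;0 0 0 0 0 0 1;0 0 0 0 0 0 1'
```

```text
clock: 33.08
eef_pos: [456.0, -24.1, 54.2]
tool_rot: [-3.141, -0.001, 0.001]
force: [-0.6, 0.8, -0.9]
width: 18.3
clock: 33.92
eef_pos: [455.3, -24.9, 53.3]
tool_rot: [-3.142, 0.0, -0.0]
force: [0.9, -0.0, -1.3]
width: 18.3
clock: 34.8
eef_pos: [455.3, -24.9, 53.3]
tool_rot: [-3.142, -0.0, -0.0]
force: [-0.7, 0.4, -2.2]
width: 18.2
clock: 35.3
eef_pos: [455.4, -24.9, 53.3]
tool_rot: [-3.142, -0.0, -0.0]
force: [-0.3, 0.6, -1.4]
width: 18.3
```

View pics/s25b.png

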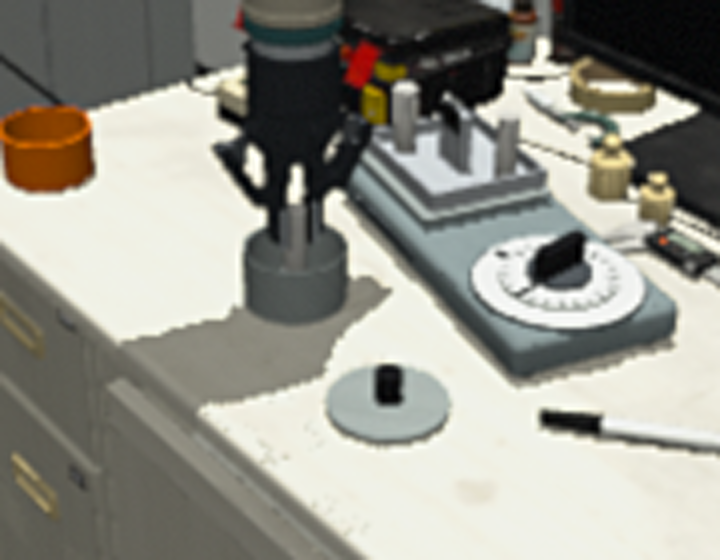

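```bash
python3 -m creep '0 0 -1 0 0 0 1;0 0 -2 0 0 0 1;0 0 -3 0 0 0 1;1 -0.1 -3 0 0 0 1;2 -0.2 -3 0 0 0 1;3 -0.3 -3 0 0 0 1;3.75 -0.48 -3 0 0 0 1;3.75 -0.48 -3 0 0 0 1;3.75 -0.48 -3 0 0 0 1'; python3 -m creep '0 0 0.5 0 0 0 1;0 0 1 0 0 0 1;0 0 1.5 0 0 0 1;0 0 1.9 0 0 0 1;0 0 2.05 0 0 0 1;0 0 2.05 0 0 0 1;0 0 2.05 0 0 0 1'; python3 - <<'E'
from h import *
s,im=snap('wrist','w26.png')
E
python3 -m creep '0 0 0.06 0 0 0 1;0 0 0.12 0 0 0 1;0 0 0.16 0 0 0 1;0 0 0.16 0 0 0 1;0 0 0.16 0 0 0 1'
```

```text
clock: 36.05
eef_pos: [606.0, -5.0, 172.6]
tool_rot: [-3.141, 0.0, 0.001]
force: [-1.1, -0.7, -1.3]
width: 18.3
clock: 36.63
eef_pos: [604.8, -5.8, 91.7]
tool_rot: [3.142, 0.0, 0.0]
force: [0.5, -0.1, -1.0]
width: 18.2
clock: 37.1
eef_pos: [605.9, -5.8, 85.4]
tool_rot: [-3.142, -0.001, -0.0]
force: [0.1, -0.1, 1.3]
width: 18.4
```

View pics/w26.png

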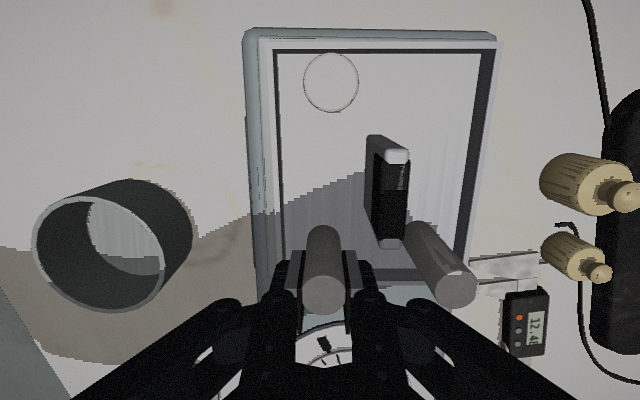

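```bash
python3 -m creep '0 0 0.02 0 0 0 1;0 0 0.02 0 0 0 1;0 0 0.02 0 0 0 0.66;0 0 0.02 0 0 0 0.66;0 0 0.02 0 0 0 0.66;0 0 0.02 0 0 0 0.66;0 0 0.02 0 0 0 0.66'; python3 -m creep '0 0 -0.5 0 0 0 0.66;0 0 -1.3 0 0 0 0.66;0 0 -2.3 0 0 0 0.66;0 0 -3 0 0 0 0;0 0 -3 0 0 0 0;0 0 -3 0 0 0 0'; python3 - <<'E'
from h import *
s,im=snap('wrist','w27.png')
E
```

```text
clock: 37.68
eef_pos: [605.1, -5.7, 84.0]
tool_rot: [-3.142, 0.0, -0.0]
force: [-0.2, -1.0, -0.0]
width: 29.1
clock: 38.18
eef_pos: [606.4, -5.7, 205.9]
tool_rot: [3.142, -0.004, -0.0]
force: [-0.9, 0.5, -0.7]
width: 64.2
```

View pics/w27.png

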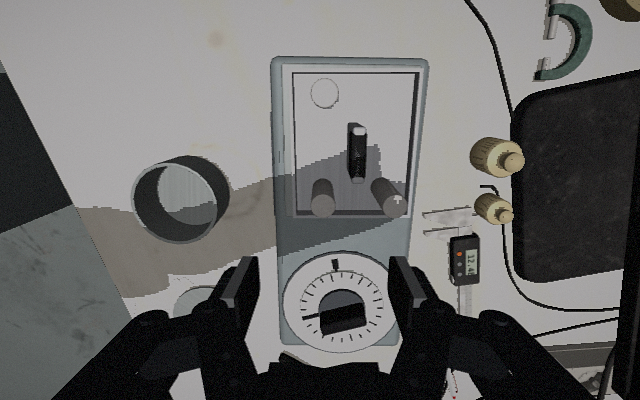

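```bash
python3 -m creep '-0.7 0.7 0 0 0 0 0;-1.4 1.4 0 0 0 0 0;-2.1 2.1 0 0 0 0 0;-2.8 2.8 0 0 0 0 0;-3.5 3.5 0 0 0 0 0;-3.75 3.75 0 0 0 0 0;-3.75 3.75 0 0 0 0 0;-3.75 3.75 0 0 0 0 0;-3.75 3.75 0 0 0 0 0'; python3 - <<'E'
from h import *
s,im=snap('wrist','w28.png');print(s['eef_pos'])
for t,z in [('lid',7),('cup',25)]:
    for d in ctrl.cut_out('wrist',t):
        m=d['pixels'];yy,xx=np.nonzero(m);print(t,round(d['score'],2),np.round(d['rect']),np.round(ray(s,im,xx.mean(),yy.mean(),z),1))
E
```

```text
clock: 38.98
eef_pos: [455.9, -154.7, 203.5]
tool_rot: [-3.14, 0.0, 0.001]
force: [0.9, -0.3, 0.4]
width: 85.6
[ 455.91553733 -154.65751654  203.49339127]
lid 0.88 [284. 172. 365. 247.] [ 456.1 -192.6    7. ]
cup 0.66 [270.   0. 370.  97.] [455.2 -21.8  25. ]
```

View pics/w28.png

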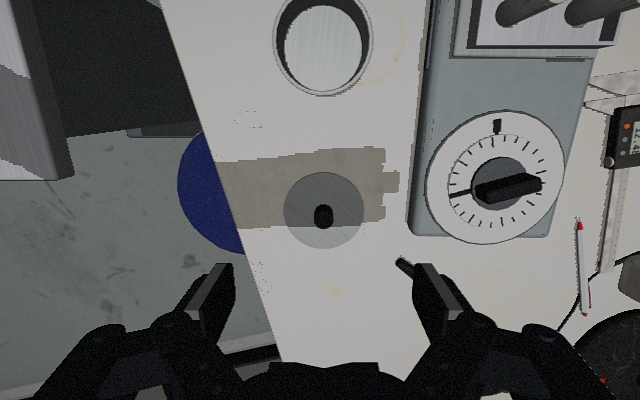

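```bash
python3 - <<'E'
from h import *
s,im=snap('wrist','w29.png');print(s['eef_pos'])
big(im,(270,150,380,260),'w29b.png',5)
g=im['img'].astype(int).sum(2);yy,xx=np.nonzero(g[190:240,300:350]<110);print(xx.min()+300,xx.max()+300,yy.min()+190,yy.max()+190)
for p in [(323,211)]: print(ray(s,im,*p,35))
d=ctrl.cut_out('wrist','lid')[0];yy,xx=np.nonzero(d['pixels']);print(cv2.minEnclosingCircle(np.array([ray(s,im,u,v,9)[:2] for u,v in zip(xx,yy)],np.float32)))
E
```

```text
[ 456.2525246  -154.33740832  203.82001097]
314 332 204 228
[ 455.92922593 -183.67599146   35.        ]
((456.0776062011719, -193.5859375), 47.6346321105957)
```

View pics/w29b.png

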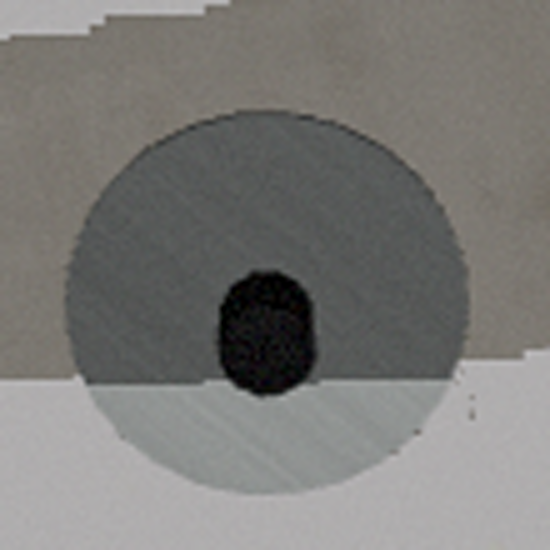

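```bash
python3 -m creep '0 0.97 1 0 0 0 0;0 0.97 2 0 0 0 0;0 0.97 3 0 0 0 0;0 0.97 4 0 0 0 0;0 0.97 4.5 0 0 0 0;0 0.97 4.6 0 0 0 0;0 0.97 4.6 0 0 0 0;0 0.97 4.6 0 0 0 0;0 0.97 4.6 0 0 0 0'
```

```text
clock: 39.98
eef_pos: [456.9, -194.7, 21.9]
tool_rot: [3.141, -0.003, 0.0]
force: [0.2, -0.2, 0.4]
width: 85.4
```

```bash
python3 -m creep '-0.02 -0.03 0.12 0 0 0 0;-0.02 -0.03 0.23 0 0 0 0;-0.02 -0.03 0.23 0 0 0 0;-0.02 -0.03 0.23 0 0 0 1;-0.02 -0.03 0.23 0 0 0 1;-0.02 -0.03 0.23 0 0 0 1;-0.02 -0.03 0.23 0 0 0 1;-0.02 -0.03 0.23 0 0 0 1;-0.02 -0.03 0.23 0 0 0 1;-0.02 -0.03 0.23 0 0 0 1'; python3 -m creep '0 0 0 0 0 0 1;0 0 0 0 0 0 1'
```

```text
clock: 40.82
eef_pos: [454.7, -193.4, 11.2]
tool_rot: [3.141, -0.0, 0.0]
force: [-0.1, 0.7, 4.9]
width: 20.2
clock: 40.98
eef_pos: [454.7, -193.4, 11.2]
tool_rot: [3.141, -0.001, 0.0]
force: [-1.5, 0.3, 6.8]
width: 20.4
```

```bash
python3 -m creep '0 0 -1 0 0 0 1;0 0 -2 0 0 0 1;0 0 -3 0 0 0 1;0 -1 -3 0 0 0 1;0 -2 -3 0 0 0 1;0 -2.6 -3 0 0 0 1;0 -2.6 -3 0 0 0 1;0 -2.6 -3 0 0 0 1;0 -2.6 -3 0 0 0 1'; python3 - <<'E'
from h import *
s,im=snap('wrist','w30.png');print(s['eef_pos'])
big(im,(220,60,440,270),'w30b.png',3)
E
```

```text
clock: 41.73
eef_pos: [454.2, -90.0, 130.6]
tool_rot: [3.141, 0.001, -0.0]
force: [0.7, 0.2, -1.1]
width: 20.1
[454.21567812 -90.02248767 130.6374618 ]
```

View pics/w30b.png

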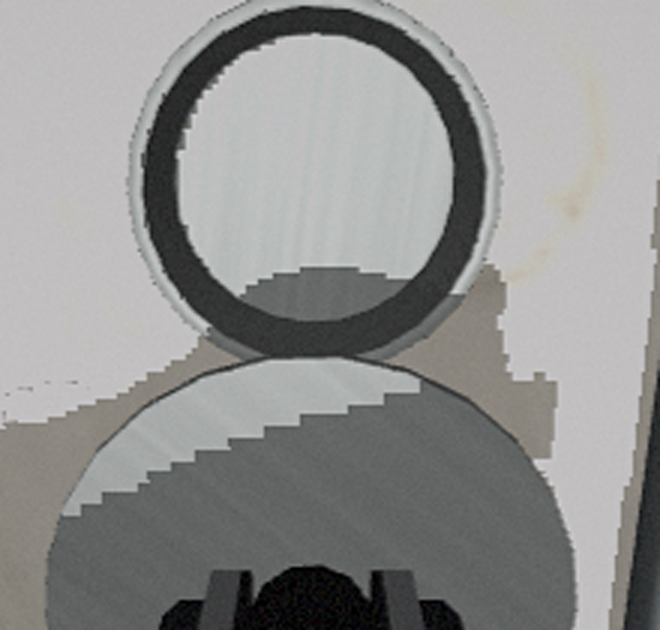

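```bash
python3 - <<'E'
from h import *
s,im=snap('wrist','w31.png');print(s['eef_pos'])
for p,z in [((267.7,120),50),((382.3,120),50),((325,62.3),50),((325,179),50),((235.7,258),128.5),((412,258),128.5),((322,178.8),128.5)]: print(ray(s,im,*p,z).round(1))
E
```

```text
[454.22903766 -90.52488396 130.59432252]
[415.5 -21.7  50. ]
[495.2 -21.9  50. ]
[455.4  14.9  50. ]
[455.3 -63.9  50. ]
[408.3 -87.1 128.5]
[500.3 -87.3 128.5]
[453.5 -44.8 128.5]
```

```bash
python3 -m creep '0.03 -0.8 0 0 0 0 1;0.03 -1.67 0 0 0 0 1;0.03 -1.67 0 0 0 0 1;0.03 -1.67 0.6 0 0 0 1;0.03 -1.67 1.2 0 0 0 1;0.03 -1.67 1.6 0 0 0 1;0.03 -1.67 1.6 0 0 0 1;0.03 -1.67 1.6 0 0 0 1;0.03 -1.67 1.6 0 0 0 1'; python3 - <<'E'
from h import *
s,im=snap('side','s32.png');big(im,(260,170,380,280),'s32b.png',5)
E
```

```text
clock: 42.58
eef_pos: [456.2, -23.0, 67.4]
tool_rot: [-3.142, -0.001, -0.001]
force: [-0.0, 0.5, -0.6]
width: 19.9
```

View pics/s32b.png

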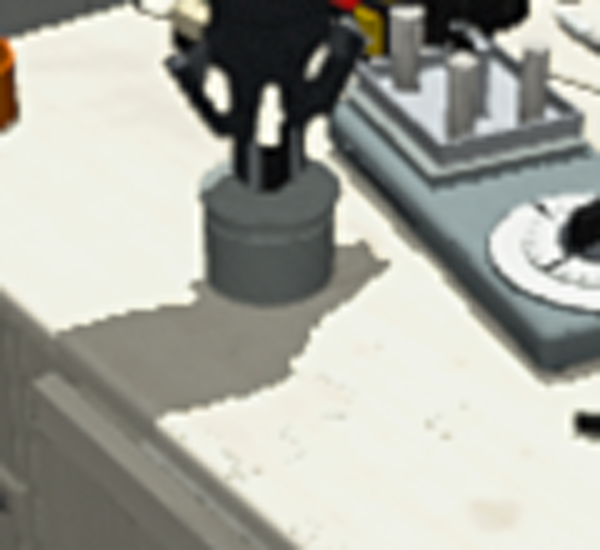

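Aligned. Lower to seat (TCP ≈56).

```bash
python3 -m creep '0 0 0.08 0 0 0 1;0 0 0.16 0 0 0 1;0 0 0.22 0 0 0 1;0 0 0.26 0 0 0 1;0 0 0.26 0 0 0 1;0 0 0.26 0 0 0 1'
```

```text
clock: 43.13
eef_pos: [455.7, -22.5, 56.5]
tool_rot: [3.142, 0.0, 0.0]
force: [0.8, 0.0, -1.0]
width: 20.2
```

```bash
python3 -m creep '0 0 0.02 0 0 0 1;0 0 0.03 0 0 0 1;0 0 0.03 0 0 0 1;0 0 0.03 0 0 0 0;0 0 0.03 0 0 0 0;0 0 0.03 0 0 0 0;0 0 0.03 0 0 0 0;0 0 0.03 0 0 0 0;0 0 0.03 0 0 0 0'; python3 -m creep '0 0 -0.5 0 0 0 0;0 0 -1.5 0 0 0 0;0 0.5 -2.5 0 0 0 0;0 0.5 -3.5 0 0 0 0;0 0.5 -3.5 0 0 0 0;0 0.5 -3.5 0 0 0 0'; python3 - <<'E'
from h import *
s,im=snap('wrist','w33.png');print(s['eef_pos'])
s,im=snap('side','s33.png');big(im,(240,150,420,290),'s33b.png',4)
E
```

```text
clock: 43.88
eef_pos: [455.7, -22.5, 55.2]
tool_rot: [-3.142, 0.0, -0.0]
force: [-1.4, 0.6, -0.2]
width: 85.3
clock: 44.38
eef_pos: [457.3, -43.1, 197.5]
tool_rot: [3.141, -0.005, -0.002]
force: [-0.1, -0.0, -0.3]
width: 85.1
[457.30880689 -43.11217873 197.47740584]
```

View pics/w33.png

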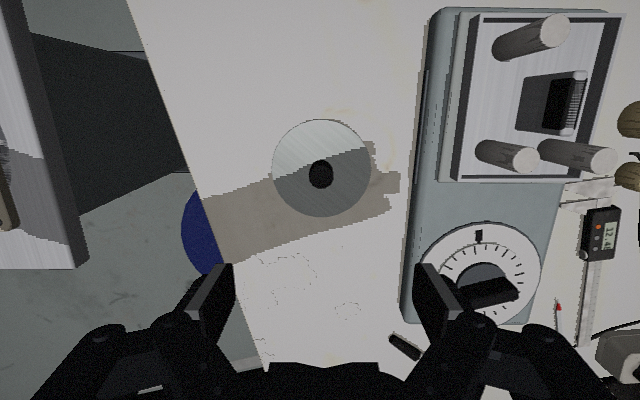

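View pics/s33b.png

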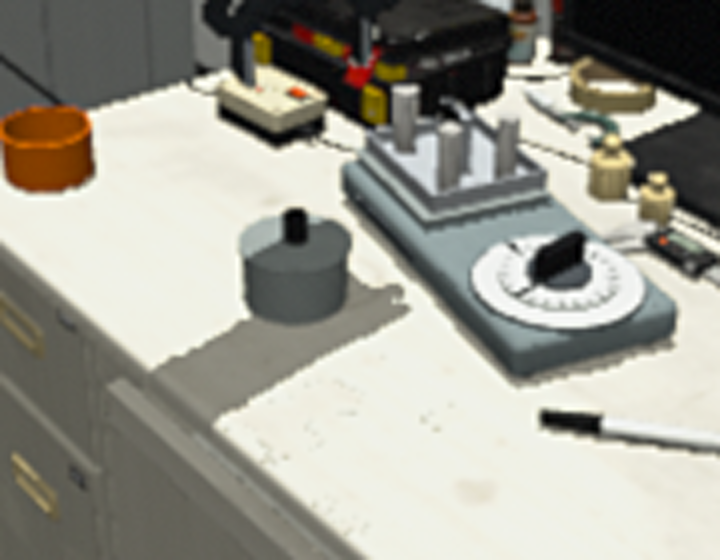

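```bash
python3 -m creep '0.9 0.3 0 0 0 0 0;1.8 0.6 0 0 0 0 0;2.7 0.9 0 0 0 0 0;3.6 1.2 0 0 0 0 0;4.38 1.45 0 0 0 0 0;4.38 1.45 0 0 0 0 0;4.38 1.45 0 0 0 0 0;4.38 1.45 0 0 0 0 0'; python3 - <<'E'
from h import *
s,im=snap('wrist','w34.png');print(s['eef_pos'],s['tool_rot'])
big(im,(230,100,420,270),'w34b.png',4)
E
```

```text
clock: 45.15
eef_pos: [629.0, -99.4, 193.0]
tool_rot: [-3.141, 0.005, 0.001]
force: [-0.4, 0.9, -1.1]
width: 85.5
[629.01377403 -99.43881506 193.00322377] [-3.14069053e+00  4.91778131e-03  1.42803070e-03]
```

View pics/w34b.png

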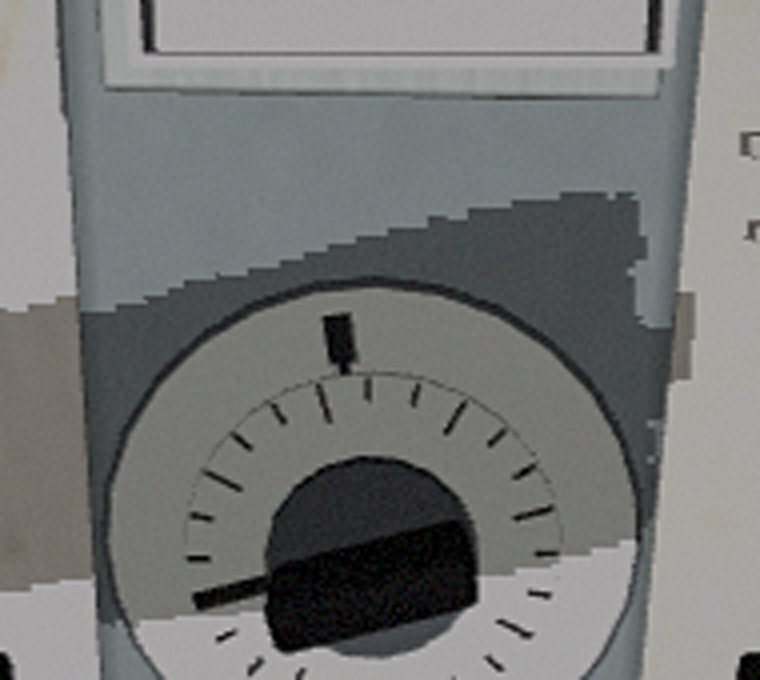

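```bash
python3 - <<'E'
from h import *
s,im=snap('wrist','w35.png');print(s['eef_pos'])
g=im['img'].astype(int).sum(2)
yy,xx=np.nonzero(g[170:200,300:335]<90);print('needle px',len(xx))
A=lambda x,y:np.array([230+x/4,100+y/4])
def W(x,y,z=47): return ray(s,im,*A(x,y),z)[:2]
def circ(P):
    P=np.array(P);M=np.c_[2*P,np.ones(len(P))];c=np.linalg.lstsq(M,(P**2).sum(1),rcond=None)[0];return c[:2],np.sqrt(c[2]+c[:2]@c[:2])
print('plate',circ([W(107,530,44),W(637,545,44),W(372,287,44),W(180,368,44),W(565,360,44),W(130,620,44)]))
print('disc',circ([W(187,530),W(561,545),W(372,372),W(240,435),W(505,435)]))
for n,p in [('needle',[(337,316),(346,374)]),('zero',[(196,602),(268,580)])]: print(n,[W(*q) for q in p])
print('pan edge',W(105,92,57),W(660,97,57))
E
```

```text
[628.97028362 -99.40646767 193.68846605]
needle px 83
plate (array([ 628.46996054, -149.8935523 ]), np.float64(67.82681570931103))
disc (array([ 628.29922094, -151.28928802]), np.float64(47.39639838943388))
needle [array([619.59548298, -88.52562375]), array([ 621.66110594, -102.97520703])]
zero [array([ 582.46775556, -164.41323862]), array([ 601.26369834, -158.11104864])]
pan edge [569.61278434 -35.99420317] [690.97032752 -36.9544011 ]
```

```bash
python3 -m creep '0.02 1.27 0 0 0 -7 0;0.02 1.27 0 0 0 -14 0;0.02 1.27 0 0 0 -21 0;0.02 1.27 0 0 0 -28 0;0.02 1.27 0 0 0 -35 0;0.02 1.27 0 0 0 -42 0;0.02 1.27 0 0 0 -49 0;0.02 1.27 0 0 0 -56 0;0.02 1.27 0 0 0 -60 0;0.02 1.27 0 0 0 -60 0'; python3 -m creep '0 0 0 0 0 -7 0;0 0 0 0 0 -14 0;0 0 0 0 0 -21 0;0 0 0 0 0 -28 0;0 0 0 0 0 -35 0;0 0 0 0 0 -42 0;0 0 0 0 0 -47.6 0;0 0 0 0 0 -47.6 0;0 0 0 0 0 -47.6 0;0 0 0 0 0 -47.6 0'; python3 - <<'E'
from h import *
s,im=snap('wrist','w36.png');print(s['eef_pos'],s['tool_rot'],s['qpos'])
E
```

```text
clock: 46.08
eef_pos: [630.7, -151.0, 195.3]
tool_rot: [-3.141, 0.0, 1.05]
force: [0.8, 0.2, 1.1]
width: 85.6
clock: 46.92
eef_pos: [631.4, -151.2, 195.4]
tool_rot: [-3.141, 0.0, 1.875]
force: [-0.2, 0.0, 0.4]
width: 85.2
[ 631.40750299 -151.20882001  195.38770498] [-3.14118172e+00  3.53081482e-04  1.87501579e+00] [ 0.69529212  0.83240425 -0.94556602  1.54048308  0.71874152  1.14631907
  1.4737785 ]
```

View pics/w36.png

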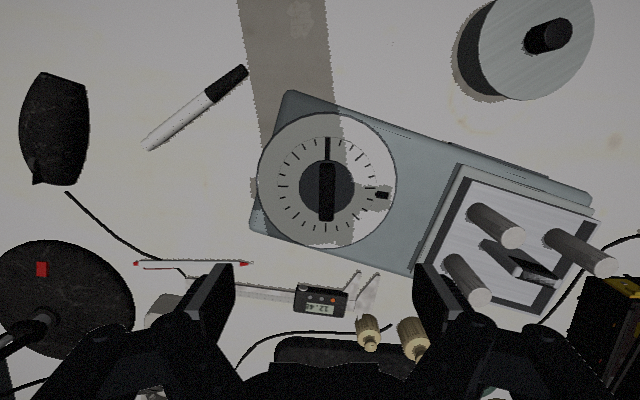

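```bash
python3 - <<'E'
from h import *
s,im=snap('wrist','w37.png');print(s['eef_pos'])
big(im,(245,95,410,260),'w37b.png',4)
E
```

```text
[ 631.54144834 -151.26352896  195.44542177]
```

View pics/w37b.png

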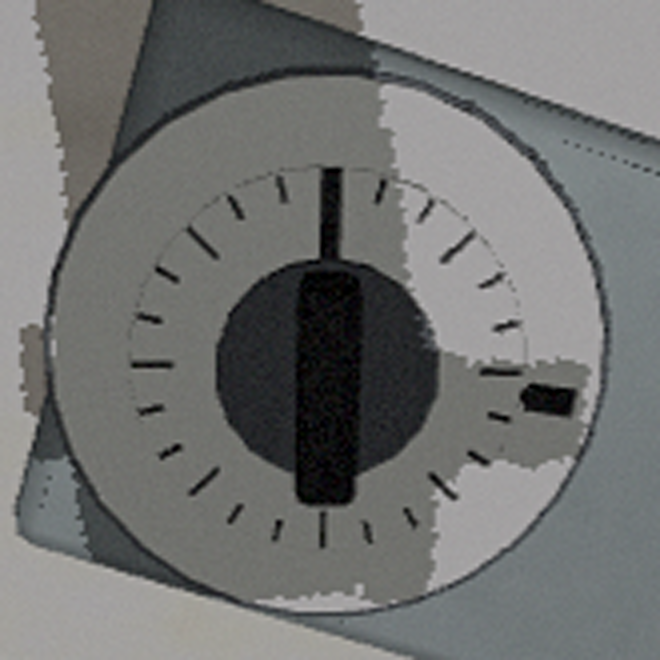

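```bash
python3 - <<'E'
from h import *
s,im=snap('wrist','w38.png')
W=lambda x,y,z=47: ray(s,im,245+x/4,95+y/4,z)[:2]
def circ(P):
    P=np.array(P);M=np.c_[2*P,np.ones(len(P))];c=np.linalg.lstsq(M,(P**2).sum(1),rcond=None)[0];return c[:2],np.sqrt(c[2]+c[:2]@c[:2])
c,_=circ([W(130,360),W(526,355),W(327,165),W(190,232),W(465,232),W(325,550)]);print('disc',c,_)
print(circ([W(50,350,45),W(606,345,45),W(320,72,45),W(330,613,45),W(130,150,45),W(520,150,45)]))
a=lambda p,q:np.degrees(np.arctan2(*(p-q)[::-1]))
n1,n2=W(574,402),W(522,397);print('needle',a(n1,c),a(n1,n2))
z1,z2=W(332,168),W(329,260);print('zero',a(z1,c)%360,a(z1,z2)%360)
print('bar',a(W(331,275,79),W(326,503,79))%360, 'mid',(W(331,275,79)+W(326,503,79))/2)
E
```

```text
disc [ 628.80367988 -148.53110773] 47.631933400427975
(array([ 627.35827801, -149.18939944]), np.float64(67.82306579057321))
needle 99.7967583679438 101.74905435222809
zero 196.47146816286534 195.81628631083237
bar 196.45831856352743 mid [ 625.39348277 -149.82643704]
```

```bash
python3 -m creep '0.06 -0.05 0.8 0 0 0 0;0.06 -0.05 1.6 0 0 0 0;0.06 -0.05 2.4 0 0 0 0;0.06 -0.05 3 0 0 0 0;0.06 -0.05 3.3 0 0 0 0;0.06 -0.05 3.3 0 0 0 0;0.06 -0.05 3.3 0 0 0 0;0.06 -0.05 3.3 0 0 0 0'; python3 - <<'E'
from h import *
s,im=snap('side','s39.png');big(im,(320,130,450,260),'s39b.png',5)
E
```

```text
clock: 47.73
eef_pos: [630.5, -149.3, 65.2]
tool_rot: [3.139, 0.001, 1.878]
force: [1.5, -0.2, 0.4]
width: 85.3
```

View pics/s39b.png

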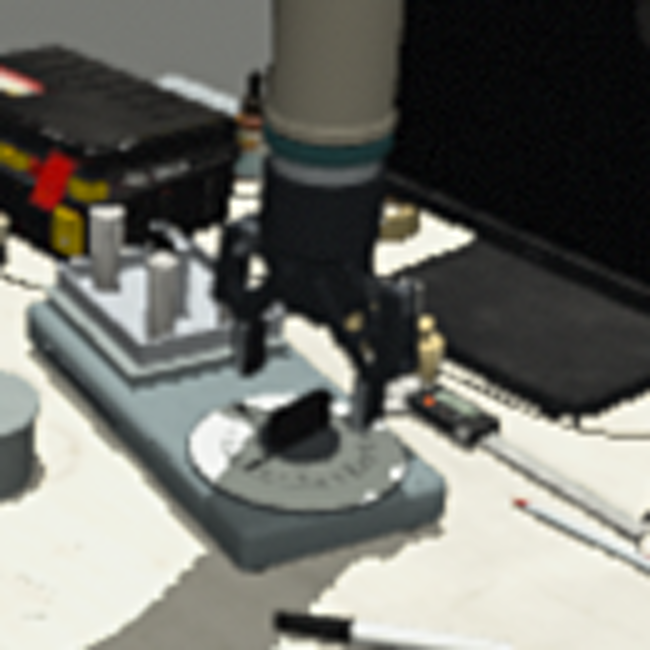

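```bash
python3 -m creep '0 0.02 0.08 0 0 0 0;0 0.02 0.16 0 0 0 0;0 0.02 0.16 0 0 0 0;0 0.02 0.16 0 0 0 1;0 0.02 0.16 0 0 0 1;0 0.02 0.16 0 0 0 1;0 0.02 0.16 0 0 0 1;0 0.02 0.16 0 0 0 1;0 0.02 0.16 0 0 0 1;0 0.02 0.16 0 0 0 1'; python3 -m creep '0 0 0 0 0 0 1;0 0 0 0 0 0 1;0 0 0 0 0 0 1'
```

```text
clock: 48.62
eef_pos: [629.7, -149.1, 57.1]
tool_rot: [-3.141, -0.0, 1.878]
force: [-2.5, 0.1, 1.7]
width: 12.8
clock: 48.87
eef_pos: [629.7, -149.1, 57.1]
tool_rot: [-3.142, -0.0, 1.878]
force: [-2.2, 1.1, 3.7]
width: 13.0
```

Gripped; turn clockwise +97° in two calls, checking forces.

```bash
python3 -m creep '0 0 0 0 0 6 1;0 0 0 0 0 12 1;0 0 0 0 0 18 1;0 0 0 0 0 24 1;0 0 0 0 0 30 1;0 0 0 0 0 36 1;0 0 0 0 0 42 1;0 0 0 0 0 48 1;0 0 0 0 0 50 1;0 0 0 0 0 50 1'
```

```text
clock: 49.7
eef_pos: [629.5, -150.8, 57.1]
tool_rot: [3.141, 0.002, 1.004]
force: [-2.1, -2.1, 4.7]
width: 12.9
```

```bash
python3 -m creep '0 0 0 0 0 6 1;0 0 0 0 0 12 1;0 0 0 0 0 18 1;0 0 0 0 0 24 1;0 0 0 0 0 30 1;0 0 0 0 0 36 1;0 0 0 0 0 42 1;0 0 0 0 0 47 1;0 0 0 0 0 47 1;0 0 0 0 0 47 1'; python3 -m creep '0 0 0 0 0 0 1;0 0 0 0 0 0 1'; python3 - <<'E'
from h import *
print(ctrl.read_state()['qpos'])
E
python3 -m creep '0 0 0 0 0 0 0;0 0 0 0 0 0 0;0 0 0 0 0 0 0;0 0 0 0 0 0 0;0 0 0 0 0 0 0;0 0 0 0 0 0 0'; python3 -m creep '0 0 -0.8 0 0 0 0;0 0 -1.6 0 0 0 0;0 0 -2.4 0 0 0 0;0 -1.3 -3.4 0 0 0 0;0 -1.3 -3.4 0 0 0 0;0 -1.3 -3.4 0 0 0 0;0 -1.3 -3.4 0 0 0 0'; python3 - <<'E'
from h import *
s,im=snap('wrist','w40.png');print(s['eef_pos'],s['tool_rot'])
big(im,(230,100,420,270),'w40b.png',4)
E
```

```text
clock: 50.53
eef_pos: [628.1, -151.7, 57.1]
tool_rot: [3.139, 0.004, 0.185]
force: [-5.7, -1.9, 6.8]
width: 12.9
clock: 50.7
eef_pos: [628.1, -151.7, 57.1]
tool_rot: [3.139, 0.004, 0.185]
force: [-5.3, -2.9, 7.2]
width: 12.5
[ 0.44100466  0.87208681 -0.43016261  1.64613297  0.49986506  0.73816427
 -0.04558953]
clock: 51.2
eef_pos: [630.0, -149.1, 56.8]
tool_rot: [-3.141, -0.0, 0.186]
force: [-0.4, 0.1, -0.5]
width: 83.3
clock: 51.78
eef_pos: [621.0, -96.6, 194.4]
tool_rot: [3.141, -0.003, 0.188]
force: [0.0, -1.1, -1.3]
width: 85.5
[620.99075867 -96.60120749 194.36919822] [ 3.14110696e+00 -2.58357529e-03  1.88086366e-01]
```

View pics/w40.png

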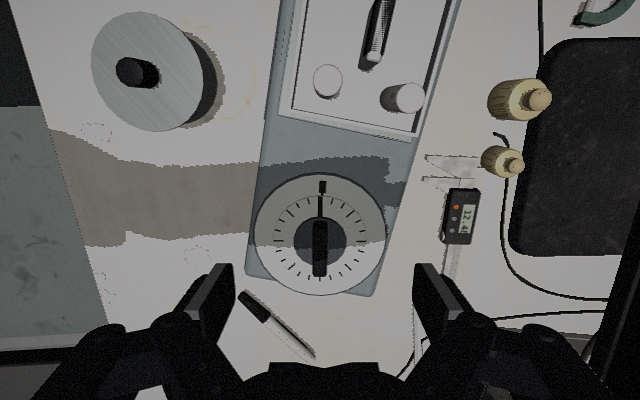

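View pics/w40b.png

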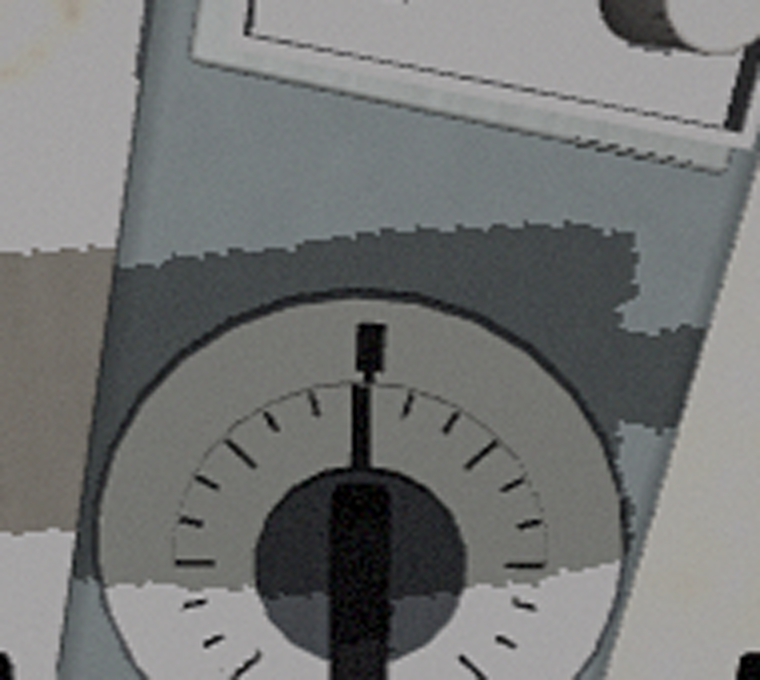

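```bash
python3 - <<'E'
from h import *
s,im=snap('wrist','w41.png');print(s['eef_pos'])
W=lambda x,y,z=47: ray(s,im,230+x/4,100+y/4,z)[:2]
def circ(P):
    P=np.array(P);M=np.c_[2*P,np.ones(len(P))];c=np.linalg.lstsq(M,(P**2).sum(1),rcond=None)[0];return c[:2],np.sqrt(c[2]+c[:2]@c[:2])
c,r=circ([W(174,540),W(547,540),W(361,382),W(230,437),W(495,437)]);print(c,r)
a=lambda p,q:np.degrees(np.arctan2(*(p-q)[::-1]))
print('needle',a(W(371,325),c),a(W(371,325),W(370,375)),'zero',a(W(361,385),c),a(W(361,385),W(360,465)))
E
```

```text
[620.30423118 -98.44516513 193.06318159]
[ 627.13270948 -151.89420066] 47.59646931685004
needle 98.29077310001912 99.44672601243413 zero 100.5116108960729 99.73037839126238
```

```bash
python3 -m creep '0 1.3 0 0 0 0 0;0 1.3 0 0 0 0 0;0 1.3 1 0 0 0 0;0 1.3 2 0 0 0 0;0 1.3 3 0 0 0 0;0 1.3 3.4 0 0 0 0;0 1.3 3.4 0 0 0 0;0 1.3 3.4 0 0 0 0;0 1.3 3.4 0 0 0 0'
```

```text
clock: 52.63
eef_pos: [630.8, -150.1, 57.7]
tool_rot: [3.141, -0.002, 0.184]
force: [0.9, 0.3, 0.5]
width: 85.3
```

```bash
python3 -m creep '0 0 0 0 0 0 1;0 0 0 0 0 0 1;0 0 0 0 0 0 1;0 0 0 0 0 0 1;0 0 0 0 0 0 1;0 0 0 0 0 0 1;0 0 0 0 0 0 1;0 0 0 0 0 0 1'; python3 -m creep '0 0 0 0 0 1.2 1;0 0 0 0 0 2.6 1;0 0 0 0 0 2.6 1;0 0 0 0 0 2.6 1;0 0 0 0 0 2.6 1';python3 -m creep '0 0 0 0 0 0 0;0 0 0 0 0 0 0;0 0 0 0 0 0 0;0 0 0 0 0 0 0;0 0 0 0 0 0 0;0 0 0 0 0 0 0'; python3 -m creep '0 0 -0.8 0 0 0 0;0 0 -1.6 0 0 0 0;0 0 -2.4 0 0 0 0;0 -1.3 -3.4 0 0 0 0;0 -1.3 -3.4 0 0 0 0;0 -1.3 -3.4 0 0 0 0;0 -1.3 -3.4 0 0 0 0;0 -1.3 -3.4 0 0 0 0'; python3 - <<'E'
from h import *
s,im=snap('wrist','w42.png');print(s['eef_pos'],s['tool_rot'])
big(im,(230,100,420,270),'w42b.png',4)
s,im=snap('side','s42.png');big(im,(240,150,420,290),'s42b.png',4)
E
```

```text
clock: 53.3
eef_pos: [627.8, -150.0, 57.4]
tool_rot: [3.141, 0.004, 0.185]
force: [-5.4, -0.8, 7.5]
width: 13.1
clock: 53.72
eef_pos: [627.8, -150.0, 57.4]
tool_rot: [3.141, 0.004, 0.139]
force: [-5.6, -1.4, 7.5]
width: 12.6
clock: 54.22
eef_pos: [630.0, -149.4, 56.8]
tool_rot: [-3.141, -0.0, 0.14]
force: [1.1, 0.3, 0.7]
width: 83.5
clock: 54.88
eef_pos: [622.0, -98.3, 192.0]
tool_rot: [3.141, 0.002, 0.14]
force: [-0.2, -0.6, -0.3]
width: 85.7
[621.96698649 -98.25482918 192.01871166] [3.14098243e+00 1.79524987e-03 1.40237464e-01]
```

View pics/w42b.png

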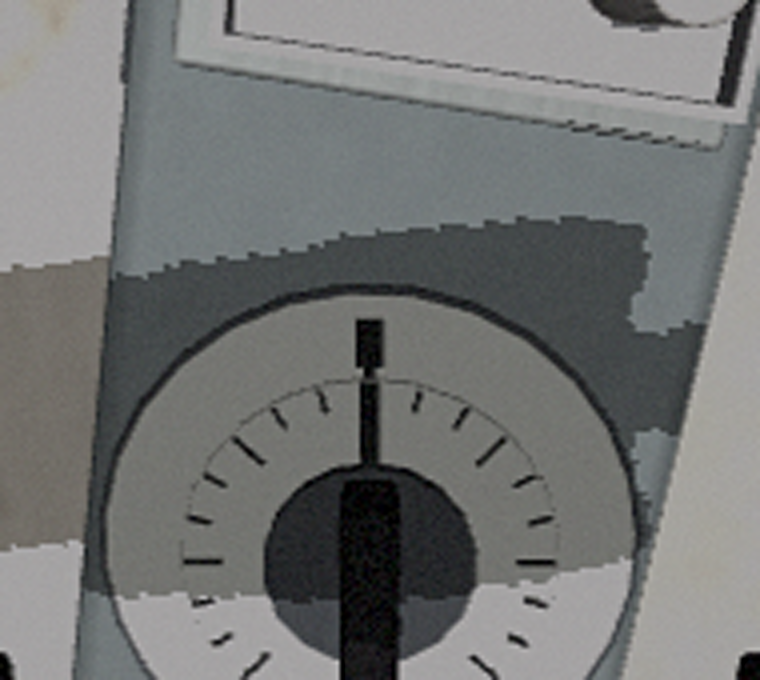

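View pics/s42b.png

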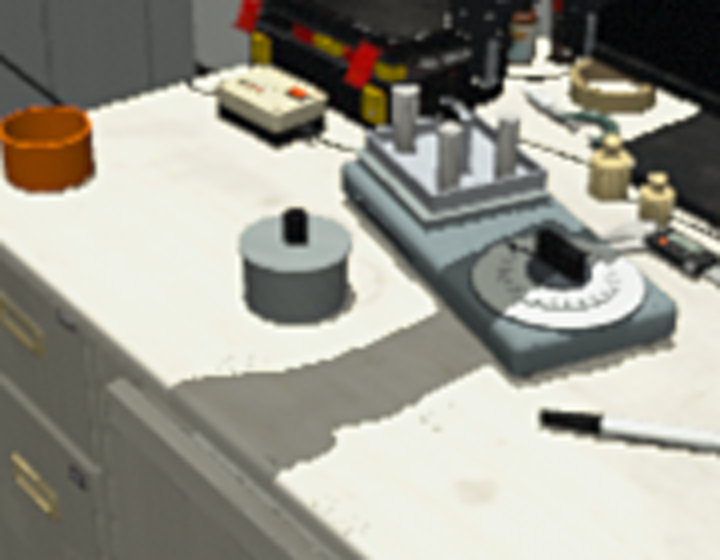

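View pics/w42.png

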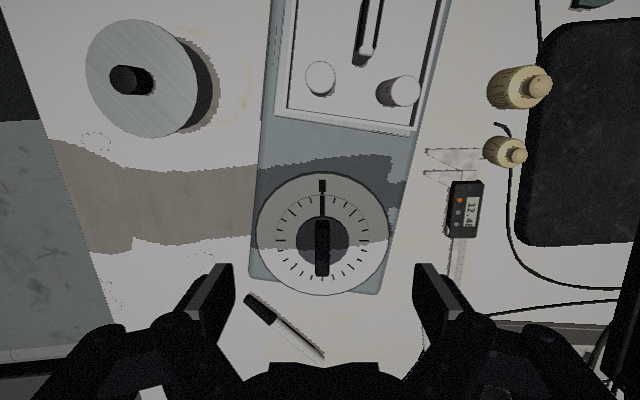

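```bash
python3 - <<'E'
from h import *
s,im=snap('scene','e.png');big(im,(200,140,400,300),'eb.png',4)
s,im=snap('wrist','e2.png')
print(ctrl.cut_out('wrist','lid')[0]['rect'], s['clock'])
E
```

```text
[84.3, 16.2, 199.2, 139.2] 55.0333
```

View pics/eb.png

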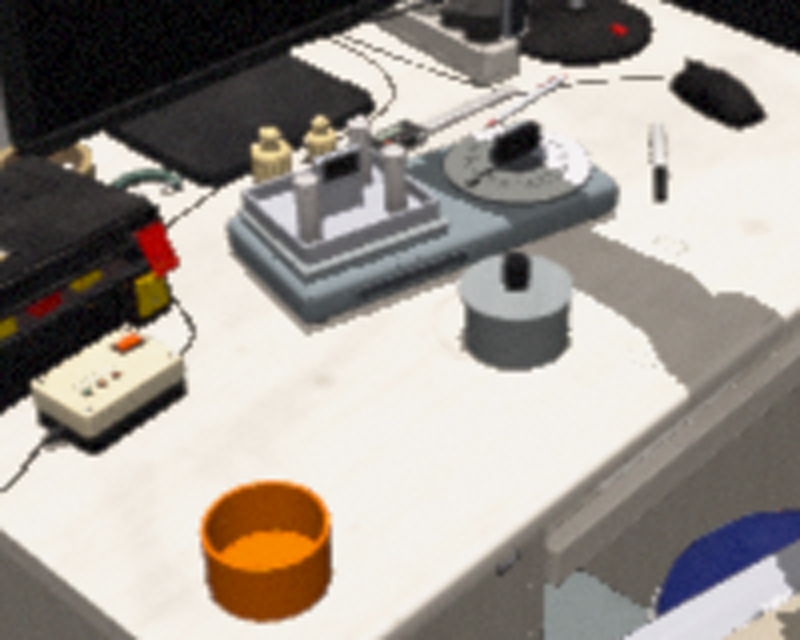

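All three rollers stand in the tray, the lid sits flat on the grey cup, and no further rollers are on the desk. Handing in.

```bash
python3 -c "
from cell import ctrl
print(ctrl.finish_job())"
```

```text
the job is handed in; nothing more can be done
None
```

The drip test is set up and handed in at about 55 s; the hand-in gave no verdict.

- **Tray:** it sits on the pan about 2–3 mm off centre.
- **Rollers:** three were present. I dipped each from left to right in the grey cup, with the foot about 24 mm above the cup's underside (26 mm below the rim), for over two seconds. All three stand upright in the tray in the last wrist, side and scene pictures.
- **Lid:** it lies flat on the cup. I judged the fit by eye in the side and scene pictures. In my last measurement before placing, lid and cup lined up to within about 2 mm.
- **Dial:** the first turn left the zero mark about 2° short of the needle, so I gripped the bar again and corrected it. In the last picture, mark and needle are in one line.
- **Bystanders:** I did not touch the signal box or the mouse, and the arm was clear of everything at hand-in.

The dial-axis estimates from different pictures differed by about 2–3 mm, so I judged the final zero by mark and needle in one picture. No last check failed, and I saw no sign that the cup or lid had been knocked aside.

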